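Gauge two crutch grip sleeves and sort them

ROBOT

A 7-joint arm with a two-finger parallel gripper is mounted at the origin on a cart in front of the work surface, level with it; the furniture and walls round the work are solid. World frame = base frame: x ahead of the robot, y to its left, z up, the work surface at z = 0. Lengths are in m, angles in rad, forces in N, time in s.
With the tool pointing down it reaches from about 0.4 to 0.85 m from the base axis. Payload 4.5 kg.
Tool frame: the origin (TCP) lies between the finger pads; the fingertips stand 17 mm ahead of it and the grasp point (between the pads) lies 2 mm behind it; z points along the fingers, y is the line along which they close (so a half turn about z gives the same grasp; the last joint's range is limited). The gripper opens to 88 mm and grips with 3 to 60 N. Pads are 18 mm wide; open, the fingers measure 123 mm over their backs; the gripper's body (75 mm by 187 mm) begins 45 mm behind the grasp point.
Start: joints at [-1.09, 0.689, -0.195, 1.565, 0.157, 0.902, -0.215], TCP at [0.27, 0.564, 0.256] pointing down, gripper open.
Joint ranges: [-3.01, 3.01], [-0.46, 2.08], [-1.47, 1.51], [0.13, 2.56], [-1, 4.14], [0.04, 2.09], [-2.66, 2.66]. Speed limits (rad/s): [2.57, 2.57, 3.14, 3.14, 3.14, 3.14, 3.14].

INTERFACE

Orientations are given as a unit quaternion [x, y, z, w].
In Python, from cell import env gives the robot as it stands.
- The arm moves only by the tool send_rows, never from a script. Its argument "increments" is a list that holds one entry, the list of rows, each a list of 7 numbers: the shift along the tool's x, y, z in m, then the turn, a rotation vector about the tool's x, y, z in degrees, then the finger opening in m, from 0 to 0.0881. In form: [[[dx, dy, dz, ax, ay, az, hand], ...]]. A call has 1 to 12 rows; each row shifts and turns the commanded pose from where the row before left it, along the tool's axes as they then stand; what a row does not reach is not made up. A row lasts 1/10 s, in which the tool goes at most 50 mm and 8.59 degrees, less where a joint would pass 70% of its speed; a pose out of reach is approached as far as the arm can. A call is refused whole if a number of a shift passes 0.05 or a number of a turn 8.59, either way. A call with a gripper value outside its range is refused whole. The fingers move at their own pace and stop on an object; the grip force is fixed at half the most. Time passes only in rows, so rows that do not move let the fingers close. It gives the time, the measured TCP pose, the force, the opening and the grip force at its end, in the units of the state.
- env.get_obs(): the state, without advancing time (a new reading comes with each control period).
- env.get_image(name): name is "scene" or "side" or "wrist"; returns a dict with "color" (384x512x3 uint8, red, green, blue), "intrinsics" (3x3 intrinsics, pixels), "xyz" and "attitude" of the camera in the world. Camera axes: x right, y up, looking along -z (the intrinsics and any distortion apply to the point x, -y, -z); pixel columns grow to the right and rows downward; lengths in m; the calibration is good to about 2 mm. A picture is of the moment at which its call begins. There is no depth.
- env.finish_job(): hands the job in; it is judged then, once.
Trained networks look in the newest picture that a camera, given by its name, has taken for a name from the list of things; names that differ only in an ending like _2 or _b are one class to them, and where a whole thing is asked for, a point or a joint stands for the part that bears it (a point fixed in the world has none). Each returns a list of dicts, best first, with "p" (0 to 1); they miss things now and then, are a little off and sometimes report something else, mostly with a low value. They report only what shows in the picture. A call takes as long as a camera call.
- env.cut_out(camera, name): "pixels" (384x512 bool, what is visible of it) and "position" ([row, column] in pixels, amid what is visible of it).
The state is a dict: "t": time; "q": joint angles; "dq": joint speeds; "tau": joint torques, N m; "tcp_pos": TCP position; "tcp_rot": TCP orientation; "force": force on the tool from outside, world axes, zero at the start; "torque": the same for the moment, N m; "gripper_width": opening from 0.0 (shut) to 1.0 (fully open); "finger_force": force on a finger pad.
Only numpy, scipy, OpenCV 4.12 (cv2) and the standard library are available. Lean on these libraries where they do the work, as an engineer would, in place of code of your own. Each camera call takes 0.05 s, during which the arm holds its last target. There are 200 camera calls.

TASK

One of the two grey crutch sleeves fits the leaning gauge pin, the other is too tight: take either, slide it flange first down the pin, without forcing it, until it stops, fully home on the collar (good) or where the slim nose ends (tight). Then draw it off and stand it upright, a good one in the enamel tray, a tight one in the kidney dish. After that try the other sleeve and put it away in the same way, leaving the small bottle, gauze roll and pot behind the gauge alone.

Things in the scene. Friction and masses are not known exactly. Their poses are not given: they have to be found in the camera images.
- sleeve_1: grey plastic crutch grip sleeve: a tube open at both ends, 95 mm long, 46 mm outside, a 53 mm flange 7 mm high round its lower end, on which it stands; 90 g. Straight bore of 30 or 20 mm: each sleeve has one of them, else they are alike, so the gauge must tell (only 30 mm passes the 26 mm pin). Origin: centre of the flange face; z: along the bore to the other end
- sleeve_2: grey plastic crutch grip sleeve: a tube open at both ends, 95 mm long, 46 mm outside, a 53 mm flange 7 mm high round its lower end, on which it stands; 90 g. Straight bore of 30 or 20 mm: each sleeve has one of them, else they are alike, so the gauge must tell (only 30 mm passes the 26 mm pin). Origin: centre of the flange face; z: along the bore to the other end
- gauge_pin: steel gauge pin on a fixed grey stand (foot 150 x 110 x 14 mm), leaning 26 degrees towards the robot side. Origin: centre of the shoulder, the top of a 54 mm collar, 85 mm up; z: along the pin to its tip. Diameter 26 mm for 55 mm, edge bevelled 1.5 mm; then a slim 14 mm nose, tapering from 76 to its blunt tip at 82 mm. A good sleeve's flange face stops on the shoulder, a tight one's at 55 mm
- pin_step (a point): on the pin's axis, 55 mm from the shoulder, where the full diameter ends and the slim nose begins
- enamel_tray: white enamelled open tray, 304 (its x) x 200 (its y) mm, rim 48 mm high, flat inner floor about 240 x 150 mm and 8 mm above the bench. Loose. Origin: centre of the underside; z up
- kidney_dish: steel kidney-shaped open dish, 108 (its x) x 217 (its y) mm, rim 35 mm high, flat floor 4 mm above the bench; at its middle the floor is about 72 mm wide along x. Loose. Origin: centre of the underside; z up
- saline_bottle: small clear bottle with white cap, 43 mm across, 98 mm high; a bystander behind the gauge. Origin: centre of the underside
- gauze_roll_1: white gauze roll on end, about 45 mm across, 59 mm high; a bystander behind the gauge. Origin: centre of the underside
- ointment_pot: round low pot, 69 mm across, 41 mm high; a bystander behind the gauge. Origin: centre of the underside

How it is judged:
On the way, in this order (a step that is already met when the one before it is completed fails the run):
1. The first sleeve tried on the pin until it stops: the good one within 8 mm of fully home on the shoulder, or the tight one within 8 mm of the step, in line with the pin (((distance between sleeve_1 and gauge_pin below 0.008 m and angle between the z axis of sleeve_1 and the z axis of gauge_pin, either way round below 0.14 rad) or (distance between sleeve_2 and pin_step below 0.008 m and angle between the z axis of sleeve_2 and the z axis of gauge_pin, either way round below 0.2 rad))), for 0.2 s.
2. The first sleeve put away (good in the tray, tight in the dish) and the other one tried on the pin in the same way (((x of sleeve_1 in the frame of enamel_tray between -0.125 and 0.125 m and y of sleeve_1 in the frame of enamel_tray between -0.075 and 0.075 m and z of sleeve_1 in the frame of enamel_tray between 0 and 0.02 m and distance between sleeve_2 and pin_step below 0.008 m and angle between the z axis of sleeve_2 and the z axis of gauge_pin, either way round below 0.2 rad) or (x of sleeve_2 in the frame of kidney_dish between -0.04 and 0.04 m and y of sleeve_2 in the frame of kidney_dish between -0.08 and 0.08 m and z of sleeve_2 in the frame of kidney_dish between 0 and 0.015 m and distance between sleeve_1 and gauge_pin below 0.008 m and angle between the z axis of sleeve_1 and the z axis of gauge_pin, either way round below 0.14 rad))), for 0.2 s.
At the end, for the whole second after the job is handed in: The good (30 mm bore) sleeve stands in the enamel tray and the tight (20 mm bore) one in the kidney dish, each on the floor, upright within 0.2 rad, let go and at rest (x of sleeve_1 in the frame of enamel_tray between -0.125 and 0.125 m and y of sleeve_1 in the frame of enamel_tray between -0.075 and 0.075 m and z of sleeve_1 in the frame of enamel_tray between 0 and 0.02 m and x of sleeve_2 in the frame of kidney_dish between -0.04 and 0.04 m and y of sleeve_2 in the frame of kidney_dish between -0.08 and 0.08 m and z of sleeve_2 in the frame of kidney_dish between 0 and 0.015 m and angle between each of sleeve_1, sleeve_2's own z axis and vertical below 0.2 rad and linear speed of each of sleeve_1, sleeve_2 below 0.03 m/s and angular speed of each of sleeve_1, sleeve_2 below 0.3 rad/s); the robot touches nothing.
It fails at once if a sleeve is forced against the pin or stand with more than 120 N (contact force between any of sleeve_1, sleeve_2 and gauge_stand above 120 N).
It fails at once if a bystander is moved by more than 30 mm (distance of any of saline_bottle, gauze_roll_1, ointment_pot from where it was at the start of the episode above 0.03 m).
It also fails if it takes over 67 s, if anything falls off the work surface, if the arm or the gripper's body presses on something with over 40 N, if the wrist force passes 120 N, or if a joint passes its speed limit or range.

## Working session

There is one attempt and no reset: what is moved stays moved. The work goes in short steps, Python scripts to look and compute and a tool call to move; the robot and the scene stay as the last step left them, time stands still between calls to the robot, and variables do not carry over. Pictures are saved under pics/ and viewed, at most 10 in all, crops included, and the job is handed in when it is done.

Besides the shell and the picture viewer there is one more tool, called by a JSON object that holds its "fn" and its "kwargs", one argument or row to a line. send_rows: Moves the arm, as the interface text tells. Its arguments: {"type":"object","properties":{"increments":{"type":"array"}},"required":["increments"]}

```bash
mkdir -p pics; cat > h.py <<'E'
import numpy as np, cv2
from cell import env
from scipy.spatial.transform import Rotation as R
def cam(n):
    im=env.get_image(n); im['R']=R.from_quat(im['attitude']).as_matrix() if np.size(im['attitude'])==4 else np.array(im['attitude']); im['xyz']=np.array(im['xyz']); return im
def ray(im,u,v):
    K=np.array(im['intrinsics']); d=np.linalg.inv(K)@[u,v,1]; return im['R']@[d[0],-d[1],-d[2]]
def atz(im,u,v,z):
    d=ray(im,u,v); return im['xyz']+d*(z-im['xyz'][2])/d[2]
def proj(im,P):
    p=im['R'].T@(np.array(P)-im['xyz']); q=np.array(im['intrinsics'])@[p[0],-p[1],-p[2]]; return q[:2]/q[2]
def tri(obs):
    A=np.zeros((3,3));b=np.zeros(3)
    for im,u,v in obs:
        d=ray(im,u,v);d/=np.linalg.norm(d);M=np.eye(3)-np.outer(d,d);A+=M;b+=M@im['xyz']
    return np.linalg.solve(A,b)
def save(im,n): cv2.imwrite('pics/'+n,im['color'][:,:,::-1])
E
python3 - <<'E'
from h import *
ims={}
for n in ['scene','side']:
    im=cam(n);save(im,n+'0.png');print(n,im['xyz'],-im['R'][:,2],im['intrinsics'])
    for o in ['sleeve_1','gauge_pin','enamel_tray','kidney_dish']:
        for r in env.cut_out(n,o):
            m=r['pixels'];ys,xs=np.where(m)
            print(o,round(r['p'],2),np.round(r['position'],1),xs.min(),xs.max(),ys.min(),ys.max(),m.sum())
cv2.imwrite('pics/both0.png',np.vstack([cv2.imread('pics/scene0.png'),cv2.imread('pics/side0.png')])[:, :])
print(env.get_obs())
E
```

```text
scene [-0.03761239 -1.20047591  0.77561028] [ 0.43251734  0.78812547 -0.43793492] [[498.56121453   0.         254.347767  ]
 [  0.         498.56121453 187.12806104]
 [  0.           0.           1.        ]]
sleeve_1 0.96 [206.9 191.5] 182 199 189 224 518
sleeve_1 0.61 [222.6 208.5] 202 219 208 244 578
gauge_pin 0.82 [188.2 244.5] 233 258 166 205 456
enamel_tray 0.65 [174.9 186.2] 141 231 154 195 2536
kidney_dish 0.85 [280.3 275.8] 245 300 257 312 1967
side [ 0.15276759 -1.11194748  1.12416195] [ 0.28755258  0.70220184 -0.65132641] [[463.38580661   0.         253.11637162]
 [  0.         463.38580661 197.27672198]
 [  0.           0.           1.        ]]
sleeve_1 0.77 [232.  218.1] 210 224 219 247 347
sleeve_1 0.66 [208.6 201.8] 195 209 194 221 331
gauge_pin 0.87 [190.3 248.2] 239 263 172 203 350
gauge_pin 0.25 [292.6 266.7] 242 285 268 326 1754
enamel_tray 0.66 [160.  203.2] 160 244 138 187 2671
kidney_dish 0.82 [296.5 266.6] 242 285 268 326 1766
{'t': 0.5, 'q': array([-1.09017697,  0.68913195, -0.19460233,  1.56534905,  0.15728224,
        0.90252195, -0.21509698]), 'dq': array([ 0.00046982, -0.00019917, -0.00057831,  0.00213402,  0.00021437,
        0.00161217, -0.00060611]), 'tau': array([ 4.64552631e-04, -5.27095342e+01, -1.26555115e+00, -1.53604996e+01,
       -5.18108555e-02,  3.67694120e-04,  6.99394855e-05]), 'tcp_pos': array([0.27003045, 0.56364023, 0.2557097 ]), 'tcp_rot': array([ 2.21545020e-01,  9.75150144e-01, -1.22162905e-05, -1.16981266e-05]), 'force': array([0.59888051, 0.23067036, 0.33542438]), 'torque': array([ 0.01438959,  0.05607217, -0.02785785]), 'finger_force': 0.0, 'gripper_width': 0.9998088028164103}
```

```bash
python3 - <<'E'
import cv2,numpy as np
a=cv2.imread('pics/scene0.png')[130:330,110:330];b=cv2.imread('pics/side0.png')[130:330,130:330]
cv2.imwrite('pics/v0.png',np.hstack([cv2.resize(a,(396,360)),cv2.resize(b,(396,396))[:360]]))
a=cv2.resize(a,(800,727),interpolation=3)
cv2.imwrite('pics/v1.png',cv2.resize(cv2.imread('pics/scene0.png')[140:320,120:330],(700,600),interpolation=cv2.INTER_CUBIC))
cv2.imwrite('pics/v2.png',cv2.resize(cv2.imread('pics/side0.png')[130:330,140:340],(600,600),interpolation=cv2.INTER_CUBIC))
E
```

```text
(no output)
```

View pics/v1.png

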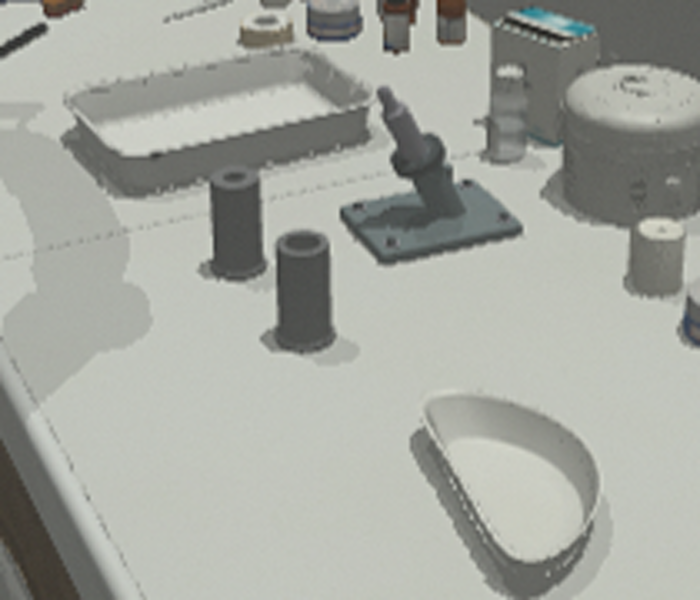

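View pics/v2.png

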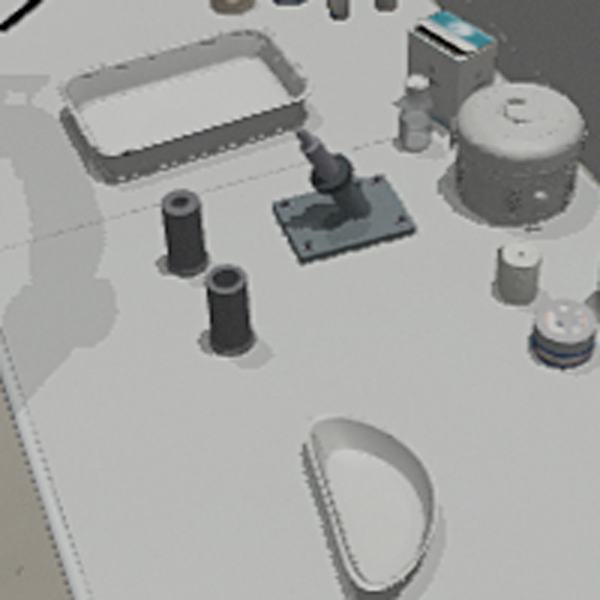

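The scene view (3.33× crop) shows two dark sleeves, with tops at about (191,193) and (211,212), and the pin tip at (235,168). The tray is behind on the left and the dish is nearest the camera. The side view agrees. Next I triangulate these points.

```bash
python3 - <<'E'
from h import *
S=cam('scene');D=cam('side')
s=lambda x,y:(S,120+x*.3,140+y*.3)
d=lambda x,y:(D,140+x/3,130+y/3)
P={'back':((236,177),(183,203)),'front':((303,241),(228,277)),'tip':((384,93),(302,133))}
for k,(a,b) in P.items(): 
    a=s(*a);b=d(*b);print(k,tri([a,b]).round(4), [atz(*o,.095).round(4)[:2] for o in (a,b)])
print('foot');
for a,b in zip([(340,211),(385,262),(523,228),(480,180)],[(274,210),(303,262),(414,225),(384,177)]):
    print(atz(*s(*a),.014).round(4)[:2],atz(*d(*b),.014).round(4)[:2])
print('tray rim L,front,R,back')
for a,b in zip([(66,98),(118,157),(374,100),(308,50)],[(64,97),(106,155),(307,92),(255,33)]):
    print(atz(*s(*a),.048).round(4)[:2],atz(*d(*b),.048).round(4)[:2])
print('dish rim')
for a,b in zip([(427,395),(525,565),(600,480)],[(311,425),(370,588),(435,500)]):
    print(atz(*s(*a),.035).round(4)[:2],atz(*d(*b),.035).round(4)[:2])
print('dish floor')
for im,n in((S,'scene'),(D,'side')):
    r=env.cut_out(n,'kidney_dish')[0];m=r['pixels'].astype(np.uint8)
    c=cv2.findContours(m,0,1)[0];c=max(c,key=len)[:,0]
    W=np.array([atz(im,*p,.035)[:2] for p in c]);bx=cv2.minAreaRect((W*1000).astype(np.float32));print(bx)
E
```

```text
back [0.4424 0.0689 0.097 ] [array([0.4428, 0.0744]), array([0.4442, 0.0697])]
front [ 0.4484 -0.0662  0.0959] [array([ 0.4482, -0.0632]), array([ 0.4497, -0.0665])]
tip [0.5894 0.0644 0.1531] [array([0.6472, 0.184 ]), array([0.6164, 0.1335])]
foot
[0.5629 0.1115] [0.5643 0.104 ]
[0.5573 0.0012] [0.5617 0.0034]
[7.053e-01 4.000e-04] [0.7076 0.0084]
[0.7186 0.1086] [0.7125 0.1055]
tray rim L,front,R,back
[0.3843 0.4192] [0.3825 0.3922]
[0.3881 0.2562] [0.399 0.251]
[0.6766 0.2677] [0.6764 0.2688]
[0.6707 0.4281] [0.6632 0.4273]
dish rim
[ 0.4764 -0.2362] [ 0.4705 -0.245 ]
[ 0.441  -0.4463] [ 0.4466 -0.4441]
[ 0.5378 -0.3905] [ 0.5438 -0.38  ]
dish floor
((496.7932434082031, -349.94830322265625), (230.06146240234375, 110.82771301269531), 80.93958282470703)
((498.8198547363281, -346.4871520996094), (215.16622924804688, 110.70144653320312), 83.42784118652344)
```

```bash
cat >> h.py <<'E'
Rn=np.array([[0,1,0],[1,0,0],[0,0,-1.]])
def lean(deg,yaw=0): # lean of tool away from vertical, yaw about world z (deg)
    return R.from_euler('z',yaw,degrees=True).as_matrix()@Rn@R.from_rotvec([-np.radians(deg),0,0]).as_matrix()
def plan(p,Rt,n,p0=None,R0=None):
    o=env.get_obs()
    if p0 is None: p0=o['tcp_pos']
    if R0 is None: R0=R.from_quat(o['tcp_rot']).as_matrix()
    w=R.from_matrix(R0.T@Rt).as_rotvec()/n; tot=R0.T@(np.array(p)-p0)
    A=sum(R.from_rotvec(w*k).as_matrix() for k in range(n))
    d=np.linalg.solve(A,tot); print(n,'x',d.round(4),np.degrees(w).round(2))
E
python3 -c "
from h import *
plan([.48,.0,.30],lean(0),20)"
```

```text
20 x [-0.0309 -0.0073 -0.0022] [ 0.   -0.    3.22]
```

{"fn": "send_rows", "kwargs": {
  "increments": [
    [[-0.0309, -0.0073, -0.0022, 0, 0, 3.22, 0.088], [-0.0309, -0.0073, -0.0022, 0, 0, 3.22, 0.088], [-0.0309, -0.0073, -0.0022, 0, 0, 3.22, 0.088], [-0.0309, -0.0073, -0.0022, 0, 0, 3.22, 0.088], [-0.0309, -0.0073, -0.0022, 0, 0, 3.22, 0.088], [-0.0309, -0.0073, -0.0022, 0, 0, 3.22, 0.088], [-0.0309, -0.0073, -0.0022, 0, 0, 3.22, 0.088], [-0.0309, -0.0073, -0.0022, 0, 0, 3.22, 0.088], [-0.0309, -0.0073, -0.0022, 0, 0, 3.22, 0.088], [-0.0309, -0.0073, -0.0022, 0, 0, 3.22, 0.088]]
  ]
}}

```text
t: 1.7
tcp_pos: [0.4577, 0.311, 0.2779]
tcp_rot: [0.484, 0.875, 0.0, 0.0]
force: [0.7, 0.0, -0.7]
gripper_width: 0.999
finger_force: 0.0
```

{"fn": "send_rows", "kwargs": {
  "increments": [
    [[-0.0309, -0.0073, -0.0022, 0, 0, 3.22, 0.088], [-0.0309, -0.0073, -0.0022, 0, 0, 3.22, 0.088], [-0.0309, -0.0073, -0.0022, 0, 0, 3.22, 0.088], [-0.0309, -0.0073, -0.0022, 0, 0, 3.22, 0.088], [-0.0309, -0.0073, -0.0022, 0, 0, 3.22, 0.088], [-0.0309, -0.0073, -0.0022, 0, 0, 3.22, 0.088], [-0.0309, -0.0073, -0.0022, 0, 0, 3.22, 0.088], [-0.0309, -0.0073, -0.0022, 0, 0, 3.22, 0.088], [-0.0309, -0.0073, -0.0022, 0, 0, 3.22, 0.088], [-0.0309, -0.0073, -0.0022, 0, 0, 3.22, 0.088], [0, 0, 0, 0, 0, 0, 0.088]]
  ]
}}

```text
t: 2.8
tcp_pos: [0.4803, -0.0053, 0.3002]
tcp_rot: [0.71, 0.704, -0.001, 0.001]
force: [-0.2, -0.9, 0.5]
gripper_width: 0.999
finger_force: 0.0
```

```bash
python3 - <<'E'
from h import *
o=env.get_obs();print(o['t'],o['tcp_pos'],R.from_quat(o['tcp_rot']).as_matrix().round(2),o['q'].round(2))
im=cam('wrist');save(im,'w1.png');print(im['xyz'],-im['R'][:,2],im['intrinsics'][0])
cv2.imwrite('pics/w1b.png',cv2.resize(cv2.imread('pics/w1.png'),(800,600),interpolation=3))
for P in [(.442,.069,.095),(.448,-.066,.095),(.589,.064,.153)]: print(proj(im,P))
E
```

```text
2.8 [ 0.48033785 -0.00531008  0.30021587] [[ 0.01  1.    0.  ]
 [ 1.   -0.01 -0.  ]
 [-0.    0.   -1.  ]] [-0.14  0.44  0.08  1.94 -0.05  0.77 -0.04]
[0.48100546 0.06617584 0.42858038] [-8.34984751e-04 -2.82139766e-01 -9.59372949e-01] [307.2947532    0.         255.28766601]
[217.25513288 100.10673324]
[227.38804082 221.33608694]
[380.11084008 104.22556957]
```

View pics/w1b.png

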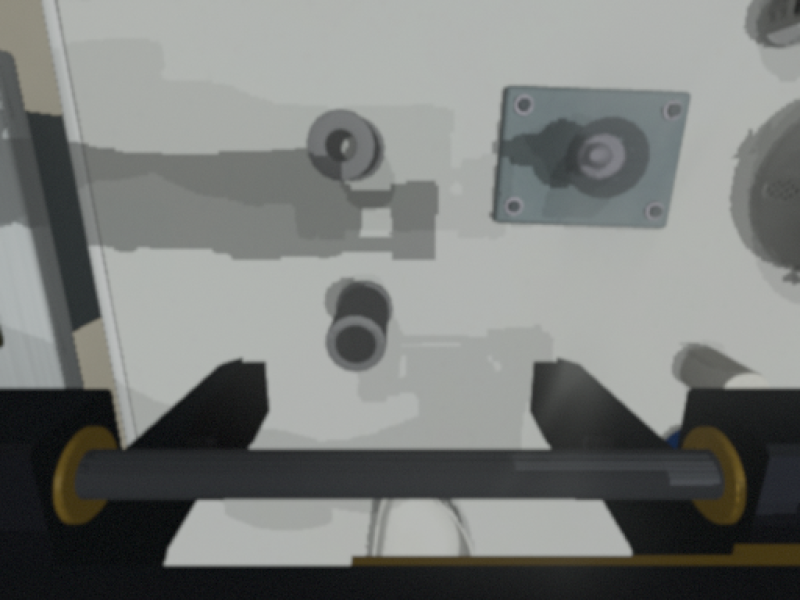

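The wrist view (1.56×) shows the back sleeve top at (341,144) with a small bore, and the front sleeve top at (357,342) with a wide bore. The pin tip is at (599,155), the collar at about (610,157), and the foot corners are clear.

```bash
python3 - <<'E'
from h import *
im=cam('wrist');f=1.5625
g=lambda x,y,z:atz(im,x/f,y/f,z)[:2].round(4)
print('back',g(341,144,.095),'front',g(357,342,.095),'tip',g(599,155,.1587),'shoulder',g(610,157,.083))
C=np.array([g(*p,.014) for p in [(505,86),(690,93),(667,227),(497,221)]]);print(C,C.mean(0))
print([np.degrees(np.arctan2(*(b-a)[::-1])) for a,b in [(C[0],C[1]),(C[3],C[2]),(C[3],C[0]),(C[2],C[1])]])
S=cam('scene');D=cam('side')
# refine pin with fits: predicted vs observed
for yaw in (0,):
  for sh in [(.625,.06)]:
    ax=np.array([-.4384,0,.8988]);s=np.array([*sh,.085])
    for n,i in(('S',S),('D',D),('W',im)): print(n,proj(i,s+ax*.082).round(1),proj(i,s+ax*.055).round(1),proj(i,s).round(1))
for n,o in [('wrist','gauge_pin'),('scene','gauge_pin')]:
    r=env.cut_out(n,o)
    for q in r:
        ys,xs=np.where(q['pixels']);print(n,q['p'],q['position'],xs.min(),xs.max(),ys.min(),ys.max())
plan([.448,-.066,.15],lean(0),8)
E
```

```text
back [0.4436 0.08  ] front [ 0.4503 -0.0597] tip [0.5894 0.0717] shoulder [0.6275 0.0712]
[[0.5666 0.1261]
 [0.7148 0.1205]
 [0.7127 0.0138]
 [0.566  0.0195]] [0.640025 0.069975]
[np.float64(-2.1639931539419326), np.float64(-2.2250970923273847), np.float64(89.67751308924714), np.float64(88.87248730176572)]
S [236.1 166.9] [239.6 173.4] [246.3 186.2]
D [240.6 173.7] [244.1 178.3] [250.9 187.6]
W [381.4 113.6] [383.8 112.7] [387.7 111.3]
wrist 0.63 [104.5, 388.6] 361 414 80 130
scene 0.62 [190.1, 243.5] 233 259 166 205
8 x [-0.0084 -0.0042  0.0187] [ 0.   -0.01  0.02]
```

```bash
python3 - <<'E'
from h import *
im=cam('wrist');o=env.get_obs();p=o['tcp_pos'];Rt=R.from_quat(o['tcp_rot']).as_matrix()
print(o['tcp_pos'],im['xyz'],(Rt.T@im['R']).round(3),Rt.T@(im['xyz']-p))
for sx in(-1,1):
  for dx in(-.009,0,.009): print(sx,dx,(proj(im,p+Rt@[dx,sx*.044,.017])*1.5625).round(0))
cv2.imwrite('pics/w1c.png',cv2.resize(im['color'][210:330,60:450,::-1],None,fx=2,fy=2))
E
```

```text
[0.48130241 0.00103197 0.29960196] [0.48116339 0.07220383 0.42823866] [[ 0.001  0.96   0.279]
 [ 1.    -0.001 -0.002]
 [-0.001  0.279 -0.96 ]] [ 7.12561402e-02  4.28313889e-05 -1.28590106e-01]
-1 -0.009 [268. 409.]
-1 0 [266. 385.]
-1 0.009 [263. 360.]
1 -0.009 [528. 409.]
1 0 [530. 385.]
1 0.009 [532. 360.]
```

{"fn": "send_rows", "kwargs": {
  "increments": [
    [[-0.0075, -0.004, 0.018, 0, 0, 0, 0.088], [-0.0075, -0.004, 0.018, 0, 0, 0, 0.088], [-0.0075, -0.004, 0.018, 0, 0, 0, 0.088], [-0.0075, -0.004, 0.018, 0, 0, 0, 0.088], [-0.0075, -0.004, 0.018, 0, 0, 0, 0.088], [-0.0075, -0.004, 0.018, 0, 0, 0, 0.088], [-0.0075, -0.004, 0.018, 0, 0, 0, 0.088], [-0.0075, -0.004, 0.018, 0, 0, 0, 0.088], [0, 0, 0, 0, 0, 0, 0.088], [0, 0, 0, 0, 0, 0, 0.088]]
  ]
}}

```text
t: 4.15
tcp_pos: [0.4495, -0.0597, 0.1558]
tcp_rot: [0.707, 0.707, 0.0, -0.0]
force: [0.2, 0.2, -0.2]
gripper_width: 1.0
finger_force: 0.0
```

```bash
python3 - <<'E'
from h import *
im=cam('wrist');o=env.get_obs();print(o['tcp_pos'],o['tcp_rot']);save(im,'w2.png')
cv2.imwrite('pics/w2b.png',cv2.resize(cv2.imread('pics/w2.png'),(800,600),interpolation=3))
for y in (-.06,-.066): print((proj(im,(.449,y,.095))*1.5625).round(0))
for q in env.cut_out('wrist','sleeve_1'):
    ys,xs=np.where(q['pixels']);print(q['p'],np.round(q['position']),xs.min(),xs.max(),ys.min(),ys.max())
E
```

```text
[ 0.44992301 -0.059551    0.15618997] [7.06682364e-01 7.07530656e-01 5.84809961e-04 2.55317230e-04]
[397. 339.]
[397. 352.]
0.73 [ 21. 245.] 206 281 0 56
0.58 [210. 256.] 218 286 159 254
```

View pics/w2b.png

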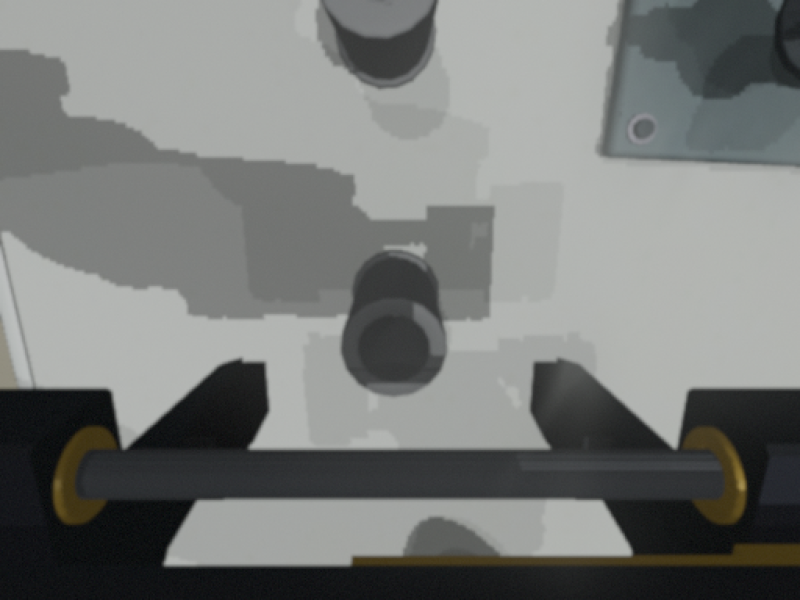

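The front sleeve's top ring is centred at (394,346), which gives about (0.448,-0.063). The earlier y offset came from mixing two wrist poses. I'll go down and grip.

{"fn": "send_rows", "kwargs": {
  "increments": [
    [[-0.0035, -0.002, 0.008, 0, 0, 0, 0.088], [0, 0, 0.019, 0, 0, 0, 0.088], [0, 0, 0.019, 0, 0, 0, 0.088], [0, 0, 0.019, 0, 0, 0, 0.088], [0, 0, 0.019, 0, 0, 0, 0.088], [0, 0, 0, 0, 0, 0, 0.088], [0, 0, 0, 0, 0, 0, 0.0], [0, 0, 0, 0, 0, 0, 0.0], [0, 0, 0, 0, 0, 0, 0.0], [0, 0, 0, 0, 0, 0, 0.0], [0, 0, 0, 0, 0, 0, 0.0], [0, 0, 0, 0, 0, 0, 0.0]]
  ]
}}

```text
t: 5.45
tcp_pos: [0.4472, -0.0638, 0.072]
tcp_rot: [0.707, 0.707, 0.0, 0.0]
force: [-0.1, -0.3, 3.6]
gripper_width: 0.512
finger_force: 30.0
```

{"fn": "send_rows", "kwargs": {
  "increments": [
    [[0, 0, 0, 0, 0, 0, 0.0], [0, 0, 0, 0, 0, 0, 0.0], [0, 0, -0.02, 0, 0, 0, 0], [0, 0, -0.02, 0, 0, 0, 0], [0, 0, -0.03, 0, 0, 0, 0], [0, 0, -0.04, 0, 0, 0, 0], [0, 0, -0.04, 0, 0, 0, 0], [0, 0, -0.03, 0, 0, 0, 0], [0, 0, 0, 0, 0, 0, 0], [0, 0, 0, 0, 0, 0, 0]]
  ]
}}

```text
t: 6.45
tcp_pos: [0.4469, -0.0637, 0.2516]
tcp_rot: [0.707, 0.707, 0.0, 0.0]
force: [0.6, 0.1, -2.4]
gripper_width: 0.519
finger_force: 30.0
```

```bash
python3 -c "
from h import *
plan([.536,.0675,.268],lean(26,-2),12)"
```

```text
12 x [0.011  0.0074 0.0002] [-2.16 -0.04  0.16]
```

{"fn": "send_rows", "kwargs": {
  "increments": [
    [[0.011, 0.0074, 0.0002, -2.16, -0.04, 0.16, 0], [0.011, 0.0074, 0.0002, -2.16, -0.04, 0.16, 0], [0.011, 0.0074, 0.0002, -2.16, -0.04, 0.16, 0], [0.011, 0.0074, 0.0002, -2.16, -0.04, 0.16, 0], [0.011, 0.0074, 0.0002, -2.16, -0.04, 0.16, 0], [0.011, 0.0074, 0.0002, -2.16, -0.04, 0.16, 0], [0.011, 0.0074, 0.0002, -2.16, -0.04, 0.16, 0], [0.011, 0.0074, 0.0002, -2.16, -0.04, 0.16, 0], [0.011, 0.0074, 0.0002, -2.16, -0.04, 0.16, 0], [0.011, 0.0074, 0.0002, -2.16, -0.04, 0.16, 0], [0.011, 0.0074, 0.0002, -2.16, -0.04, 0.16, 0], [0.011, 0.0074, 0.0002, -2.16, -0.04, 0.16, 0]]
  ]
}}

```text
t: 7.65
tcp_pos: [0.5353, 0.0672, 0.2673]
tcp_rot: [0.701, 0.678, 0.151, 0.159]
force: [3.7, 1.1, 0.5]
gripper_width: 0.514
finger_force: 30.0
```

{"fn": "send_rows", "kwargs": {
  "increments": [
    [[0, 0, 0, 0, 0, 0, 0], [0, 0, 0, 0, 0, 0, 0], [0, 0, 0, 0, 0, 0, 0], [0, 0, 0, 0, 0, 0, 0]]
  ]
}}

```text
t: 8.05
tcp_pos: [0.5368, 0.0663, 0.2696]
tcp_rot: [0.702, 0.677, 0.153, 0.16]
force: [-0.2, -0.7, -1.2]
gripper_width: 0.52
finger_force: 30.0
```

```bash
python3 - <<'E'
from h import *
import pickle
d={n:cam(n) for n in('wrist','scene','side')};o=env.get_obs();d['obs']=o
print(o['tcp_pos'],R.from_quat(o['tcp_rot']).as_matrix().round(3));pickle.dump(d,open('d3.pkl','wb'))
a=cv2.resize(d['wrist']['color'][60:330,130:390],(577,600),interpolation=3)
W=np.zeros((600,800,3),np.uint8);W[:, :577]=a
W[:300,580:]=cv2.resize(d['scene']['color'][115:210,200:270],(220,300),interpolation=3)
W[300:,580:]=cv2.resize(d['side']['color'][115:210,205:275],(220,300),interpolation=3)
cv2.imwrite('pics/w3.png',W[:,:,::-1])
E
```

```text
[0.53708474 0.0667152  0.26999319] [[ 0.035  0.901  0.433]
 [ 0.999 -0.031 -0.017]
 [-0.001  0.433 -0.901]]
```

View pics/w3.png

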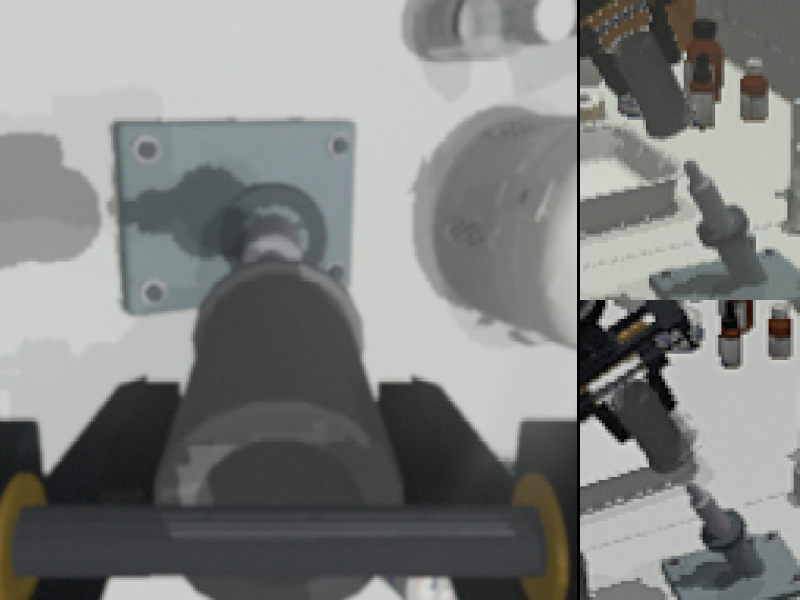

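```bash
cat > fit.py <<'E'
from h import *
import pickle
from scipy.optimize import least_squares
d=pickle.load(open('d3.pkl','rb'));W=d['wrist']
def axis(yaw): c=np.radians(yaw); return np.array([-.4384*np.cos(c),-.4384*np.sin(c),.8988])
def circ(im,S,ax,r):
    u=np.cross(ax,[0,0,1]);u/=np.linalg.norm(u);v=np.cross(ax,u)
    return np.array([proj(im,S+r*(np.cos(t)*u+np.sin(t)*v)) for t in np.linspace(0,6.28,73)])
def res(p,full=False):
    S=np.array([p[0],p[1],.085]);ax=axis(-2.2);c=circ(W,S,ax,.027)
    w=[c[:,0].min()-228.2,c[:,0].max()-277.4,c[:,1].min()-142.8]
    t=S+ax*.082
    return np.r_[w,.5*(proj(d['scene'],t)-[235,166.8]),.5*(proj(d['side'],t)-[240.6,174.5])]
s=least_squares(res,[.625,.065]);print(s.x,s.fun.round(2))
o=d['obs'];Rt=R.from_quat(o['tcp_rot']).as_matrix();ax=axis(-2.2)
S=np.r_[s.x,.085]
print('S in tool',Rt.T@(S-o['tcp_pos']),'axis in tool',Rt.T@ax)
E
python3 fit.py
```

```text
[0.62295097 0.06646219] [ 0.11  0.01  0.16 -0.29 -0.35 -0.68 -0.99]
S in tool [ 0.00302873 -0.00279541  0.20390823] axis in tool [ 1.34584663e-04 -5.72496880e-03 -1.00000160e+00]
```

```bash
cat >> fit.py <<'E'
p0=o['tcp_pos']
for sx in (-.002,0,.002):
    c=circ(W,p0+Rt@[sx,0,.072],Rt[:,2],.0265);print(sx,c[:,1].min().round(1),c[:,0].min().round(1),c[:,0].max().round(1),'obs 177.9',130+193/2.219,130+362/2.219)
ob=env.get_obs();print(ob['tcp_pos'])
u=axis(-2.2)
plan(S+u*(.072+.075),lean(26,-2.2),6)
E
python3 fit.py
```

```text
[0.62295097 0.06646219] [ 0.11  0.01  0.16 -0.29 -0.35 -0.68 -0.99]
S in tool [ 0.00302873 -0.00279541  0.20390823] axis in tool [ 1.34584663e-04 -5.72496880e-03 -1.00000160e+00]
-0.002 175.7 217.3 293.9 obs 177.9 216.97611536728255 293.1365479945922
0 172.7 217.2 294.0 obs 177.9 216.97611536728255 293.1365479945922
0.002 169.8 217.1 294.1 obs 177.9 216.97611536728255 293.1365479945922
[0.53708474 0.0667152  0.26999319]
6 x [ 0.0005 -0.0006  0.0095] [-0.05 -0.    0.03]
```

```bash
cat >> fit.py <<'E'
for sx in (-.004,-.002,0,.002):
    c=circ(W,p0+Rt@[sx,0,-.023],Rt[:,2],.023);e=circ(W,p0+Rt@[sx,0,-.023],Rt[:,2],.015);print(sx,c[:,1].min().round(1),'obs',60+403/2.222,e[:,1].min().round(1),'obs',60+440/2.222)
E
python3 fit.py | tail -4
```

```text
-0.004 246.9 obs 241.36813681368136 265.9 obs 258.01980198019805
-0.002 242.0 obs 241.36813681368136 261.2 obs 258.01980198019805
0 237.1 obs 241.36813681368136 256.5 obs 258.01980198019805
0.002 232.1 obs 241.36813681368136 251.7 obs 258.01980198019805
```

{"fn": "send_rows", "kwargs": {
  "increments": [
    [[0.0055, -0.002, 0, -0.33, 0, 0, 0], [0, 0, 0.012, 0, 0, 0, 0], [0, 0, 0.015, 0, 0, 0, 0], [0, 0, 0.015, 0, 0, 0, 0], [0, 0, 0.012, 0, 0, 0, 0], [0, 0, 0.005, 0, 0, 0, 0], [0, 0, 0, 0, 0, 0, 0], [0, 0, 0, 0, 0, 0, 0], [0, 0, 0, 0, 0, 0, 0]]
  ]
}}

```text
t: 9.1
tcp_pos: [0.5705, 0.0748, 0.2346]
tcp_rot: [0.704, 0.679, 0.143, 0.154]
force: [-0.3, -0.5, -1.3]
gripper_width: 0.518
finger_force: 30.0
```

```bash
cat >> fit.py <<'E'
print('now',ob['force'].round(1),'S in tool',(R.from_quat(ob['tcp_rot']).as_matrix().T@(S-ob['tcp_pos'])).round(4),'axis',(R.from_quat(ob['tcp_rot']).as_matrix().T@u).round(4))
E
python3 fit.py|tail -1; python3 - <<'E'
from h import *
d={n:cam(n) for n in('wrist','scene','side')}
a=cv2.resize(d['wrist']['color'][60:330,130:390],(577,600),interpolation=3)
W=np.zeros((600,800,3),np.uint8);W[:, :577]=a
W[:300,580:]=cv2.resize(d['scene']['color'][115:210,200:270],(220,300),interpolation=3)
W[300:,580:]=cv2.resize(d['side']['color'][115:210,205:275],(220,300),interpolation=3)
cv2.imwrite('pics/w4.png',W[:,:,::-1])
E
```

```text
now [-0.3 -0.5 -1.3] S in tool [-0.0054 -0.0133  0.1581] axis [-0.0059 -0.031  -0.9995]
```

View pics/w4.png

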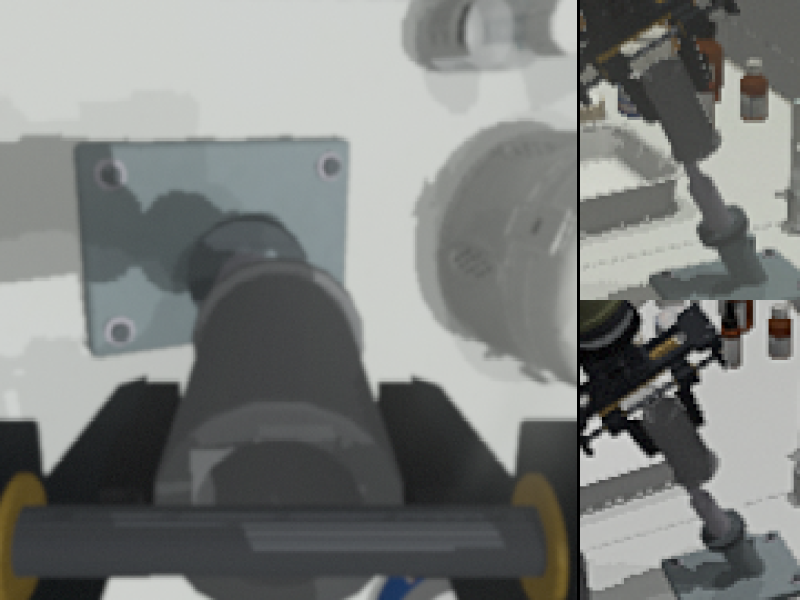

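The wrist crop shows the flange reaching the nose, but the measured pose is off its target in tool y (13 mm) and lean, with no force. I suspect a joint limit.

```bash
python3 -c "
from h import *
o=env.get_obs();print(o['t'],o['q'].round(3),o['dq'].round(3),o['tcp_pos'],o['force'],o['torque'])"; python3 fit.py | tail -2
```

```text
9.25 [-0.434  0.569  0.233  2.137  0.065  0.043 -0.362] [ 0.001  0.    -0.001 -0.     0.002  0.001 -0.001] [0.57058109 0.07498654 0.23476063] [ 0.39653653  0.78430818 -1.09450441] [-0.04153275  0.53691115 -0.10324544]
0.002 232.1 obs 241.36813681368136 251.7 obs 258.01980198019805
now [ 0.4  0.8 -1.1] S in tool [-0.0055 -0.0135  0.1582] axis [-0.0057 -0.0307 -0.9995]
```

q6 is at its lower limit (0.04), so the arm can't lean the tool 26° there. I'll set the sleeve down again and regrip it across y with the tool leaning back 15°. At the pin the tool then only needs to lean 11°.

{"fn": "send_rows", "kwargs": {
  "increments": [
    [[0, 0, -0.012, 0, 0, 0, 0], [0, 0, -0.02, 0, 0, 0, 0], [0, 0, -0.02, 0, 0, 0, 0], [0, 0, -0.02, 0, 0, 0, 0], [0, 0, 0, 0, 0, 0, 0]]
  ]
}}

```text
t: 9.75
tcp_pos: [0.5412, 0.0767, 0.3029]
tcp_rot: [0.703, 0.679, 0.145, 0.154]
force: [-0.0, -0.1, -0.1]
gripper_width: 0.521
finger_force: 30.0
```

```bash
python3 -c "
from h import *
o=env.get_obs();print(o['tcp_pos'],o['q'].round(2))
plan([.46,-.05,.2],lean(0),10)"
```

```text
[0.54118849 0.07668878 0.30287284] [-0.5   0.42  0.29  2.13  0.07  0.2  -0.37]
10 x [-0.0128 -0.0101  0.0083] [ 2.44  0.07 -0.2 ]
```

{"fn": "send_rows", "kwargs": {
  "increments": [
    [[-0.0128, -0.0101, 0.0083, 2.44, 0.07, -0.2, 0], [-0.0128, -0.0101, 0.0083, 2.44, 0.07, -0.2, 0], [-0.0128, -0.0101, 0.0083, 2.44, 0.07, -0.2, 0], [-0.0128, -0.0101, 0.0083, 2.44, 0.07, -0.2, 0], [-0.0128, -0.0101, 0.0083, 2.44, 0.07, -0.2, 0], [-0.0128, -0.0101, 0.0083, 2.44, 0.07, -0.2, 0], [-0.0128, -0.0101, 0.0083, 2.44, 0.07, -0.2, 0], [-0.0128, -0.0101, 0.0083, 2.44, 0.07, -0.2, 0], [-0.0128, -0.0101, 0.0083, 2.44, 0.07, -0.2, 0], [-0.0128, -0.0101, 0.0083, 2.44, 0.07, -0.2, 0], [0, 0, 0, 0, 0, 0, 0], [0, 0, 0, 0, 0, 0, 0]]
  ]
}}

```text
t: 10.95
tcp_pos: [0.4602, -0.0504, 0.1976]
tcp_rot: [0.708, 0.707, -0.002, -0.0]
force: [0.5, -0.5, -1.2]
gripper_width: 0.516
finger_force: 30.0
```

```bash
python3 -c "
from h import *
plan([.46,-.05,.076],lean(0),5)"
```

```text
5 x [ 0.0001 -0.      0.0243] [-0.03  0.02 -0.02]
```

{"fn": "send_rows", "kwargs": {
  "increments": [
    [[0, 0, 0.03, 0, 0, 0, 0], [0, 0, 0.04, 0, 0, 0, 0], [0, 0, 0.034, 0, 0, 0, 0], [0, 0, 0.012, 0, 0, 0, 0], [0, 0, 0.005, 0, 0, 0, 0], [0, 0, 0.003, 0, 0, 0, 0], [0, 0, 0, 0, 0, 0, 0.088], [0, 0, 0, 0, 0, 0, 0.088], [0, 0, 0, 0, 0, 0, 0.088], [0, 0, -0.03, 0, 0, 0, 0.088], [0, 0, -0.05, 0, 0, 0, 0.088], [0, 0, -0.05, 0, 0, 0, 0.088]]
  ]
}}

```text
t: 12.15
tcp_pos: [0.4592, -0.0507, 0.2054]
tcp_rot: [0.707, 0.707, -0.003, -0.001]
force: [0.5, -0.6, -0.1]
gripper_width: 0.993
finger_force: 0.0
```

```bash
cat >> h.py <<'E'
def L2(l,yaw=0): # closing along world y, tool x = world +x, lean l deg forward
    return R.from_euler('z',yaw,degrees=True).as_matrix()@np.array([[1,0,0],[0,-1,0],[0,0,-1.]])@R.from_rotvec([0,-np.radians(l),0]).as_matrix()
E
python3 -c "
from h import *
print(L2(10)[:,2])
s=np.array([.46,-.0525,.072]);R2=L2(-15)
plan(s-.1*R2[:,2],R2,12)"
```

```text
[-0.17364818  0.         -0.98480775]
12 x [-0.002  -0.0019  0.0028] [-0.99  1.01  7.45]
```

```bash
sed -i 's/\[0,-np.radians(l),0\]/[0,np.radians(l),0]/' h.py
python3 -c "
from h import *
s=np.array([.46,-.0525,.072]);R2=L2(-15);print(R2[:,2])
plan(s-.1*R2[:,2],R2,12)"
```

```text
[-0.25881905  0.         -0.96592583]
12 x [0.0019 0.0022 0.0028] [ 0.97 -0.95  7.45]
```

{"fn": "send_rows", "kwargs": {
  "increments": [
    [[0.0019, 0.0022, 0.0028, 0.97, -0.95, 7.45, 0.088], [0.0019, 0.0022, 0.0028, 0.97, -0.95, 7.45, 0.088], [0.0019, 0.0022, 0.0028, 0.97, -0.95, 7.45, 0.088], [0.0019, 0.0022, 0.0028, 0.97, -0.95, 7.45, 0.088], [0.0019, 0.0022, 0.0028, 0.97, -0.95, 7.45, 0.088], [0.0019, 0.0022, 0.0028, 0.97, -0.95, 7.45, 0.088], [0.0019, 0.0022, 0.0028, 0.97, -0.95, 7.45, 0.088], [0.0019, 0.0022, 0.0028, 0.97, -0.95, 7.45, 0.088], [0.0019, 0.0022, 0.0028, 0.97, -0.95, 7.45, 0.088], [0.0019, 0.0022, 0.0028, 0.97, -0.95, 7.45, 0.088], [0.0019, 0.0022, 0.0028, 0.97, -0.95, 7.45, 0.088], [0.0019, 0.0022, 0.0028, 0.97, -0.95, 7.45, 0.088]]
  ]
}}

```text
t: 13.35
tcp_pos: [0.4872, -0.0517, 0.1672]
tcp_rot: [0.992, -0.002, -0.129, -0.0]
force: [0.5, 0.4, -0.9]
gripper_width: 0.997
finger_force: 0.0
```

{"fn": "send_rows", "kwargs": {
  "increments": [
    [[0, 0, 0, 0, 0, 0, 0.088], [0, 0, 0, 0, 0, 0, 0.088], [0, 0, 0, 0, 0, 0, 0.088]]
  ]
}}

```text
t: 13.65
tcp_pos: [0.4867, -0.0517, 0.1672]
tcp_rot: [0.992, 0.001, -0.129, -0.001]
force: [-0.2, -0.7, -0.5]
gripper_width: 0.998
finger_force: 0.0
```

```bash
python3 - <<'E'
from h import *
import pickle
im=cam('wrist');o=env.get_obs();pickle.dump((im,o),open('d5.pkl','wb'))
print(o['tcp_pos'],R.from_quat(o['tcp_rot']).as_matrix().round(3),o['q'].round(2),im['xyz'])
cv2.imwrite('pics/w5.png',cv2.resize(im['color'][:,:,::-1],(800,600),interpolation=3))
R2=L2(-15);plan(np.array([.46,-.0525,.072]),R2,8)
for z in(.095,):print((proj(im,(.46,-.0525,z))*1.5625))
E
```

```text
[ 0.48674852 -0.05174674  0.16721092] [[ 0.967  0.002 -0.256]
 [ 0.002 -1.     0.001]
 [-0.256 -0.001 -0.967]] [-0.26  0.81  0.48  1.85 -0.41  0.86 -1.12] [ 0.5892665  -0.0524196   0.27303845]
8 x [-0.0002  0.0001  0.0124] [-0.01 -0.02  0.01]
[398.56877485 343.60098742]
```

View pics/w5.png

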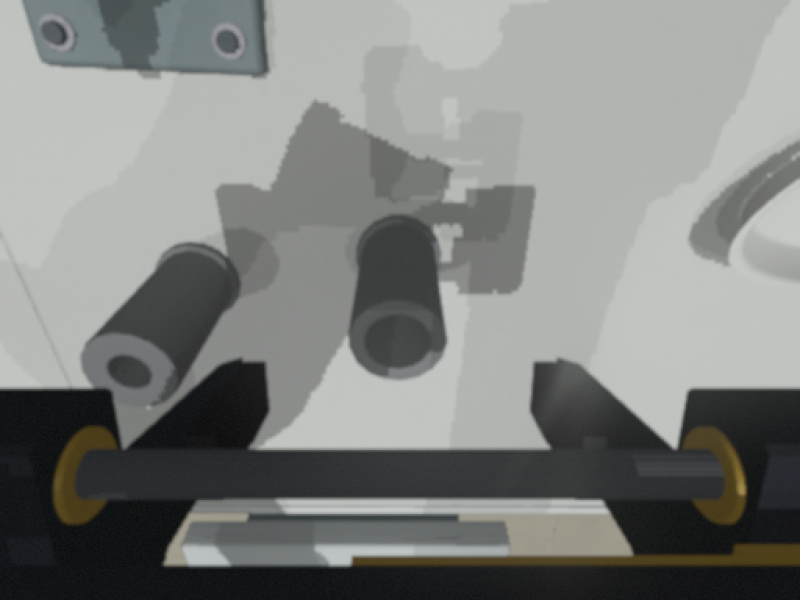

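The wrist view shows the front sleeve's top ring at (397,340), about 1.5 mm from prediction. It's standing well and the bore is wide. I'll grip it.

{"fn": "send_rows", "kwargs": {
  "increments": [
    [[0.0, 0.001, 0.025, 0, 0, 0, 0.088], [0, 0, 0.03, 0, 0, 0, 0.088], [0, 0, 0.03, 0, 0, 0, 0.088], [0, 0, 0.014, 0, 0, 0, 0.088], [0, 0, 0, 0, 0, 0, 0.088], [0, 0, 0, 0, 0, 0, 0.0], [0, 0, 0, 0, 0, 0, 0.0], [0, 0, 0, 0, 0, 0, 0.0], [0, 0, 0, 0, 0, 0, 0.0], [0, 0, 0, 0, 0, 0, 0.0], [0, 0, 0, 0, 0, 0, 0.0], [0, 0, 0, 0, 0, 0, 0.0]]
  ]
}}

```text
t: 14.9
tcp_pos: [0.4615, -0.0529, 0.0713]
tcp_rot: [0.992, -0.0, -0.129, -0.0]
force: [0.7, -0.2, 2.8]
gripper_width: 0.507
finger_force: 29.8
```

{"fn": "send_rows", "kwargs": {
  "increments": [
    [[0, 0, 0, 0, 0, 0, 0.0], [0, 0, 0, 0, 0, 0, 0.0], [0, 0, -0.01, 0, 0, 0, 0], [0, 0, -0.02, 0, 0, 0, 0], [0, 0, -0.04, 0, 0, 0, 0], [0, 0, -0.05, 0, 0, 0, 0], [0, 0, -0.05, 0, 0, 0, 0], [0, 0, -0.02, 0, 0, 0, 0]]
  ]
}}

```text
t: 15.7
tcp_pos: [0.5131, -0.0543, 0.2593]
tcp_rot: [0.992, -0.0, -0.125, 0.001]
force: [-0.7, 0.5, -2.9]
gripper_width: 0.506
finger_force: 29.8
```

```bash
cat > ins.py <<'E'
from h import *
S=np.array([.6230,.0665,.085]);yaw=-2.2
c=np.radians(yaw);u=np.array([-.4384*np.cos(c),-.4384*np.sin(c),.8988])
RT=L2(11,yaw)
def tgt(h,g): return S+u*(h+g)   # flange height h above shoulder; g: TCP along sleeve from flange
E
python3 -c "
from ins import *
o=env.get_obs();print(o['tcp_pos'],o['gripper_width'])
plan(tgt(.125,.072),RT,14)"
```

```text
[ 0.51305469 -0.05425697  0.25929504] 0.5060351964177876
14 x [ 0.0015 -0.0089 -0.0003] [0.01 1.81 0.16]
```

{"fn": "send_rows", "kwargs": {
  "increments": [
    [[0.0015, -0.0089, -0.0003, 0, 1.81, 0.16, 0], [0.0015, -0.0089, -0.0003, 0, 1.81, 0.16, 0], [0.0015, -0.0089, -0.0003, 0, 1.81, 0.16, 0], [0.0015, -0.0089, -0.0003, 0, 1.81, 0.16, 0], [0.0015, -0.0089, -0.0003, 0, 1.81, 0.16, 0], [0.0015, -0.0089, -0.0003, 0, 1.81, 0.16, 0], [0.0015, -0.0089, -0.0003, 0, 1.81, 0.16, 0], [0.0015, -0.0089, -0.0003, 0, 1.81, 0.16, 0], [0.0015, -0.0089, -0.0003, 0, 1.81, 0.16, 0], [0.0015, -0.0089, -0.0003, 0, 1.81, 0.16, 0], [0.0015, -0.0089, -0.0003, 0, 1.81, 0.16, 0], [0.0015, -0.0089, -0.0003, 0, 1.81, 0.16, 0]]
  ]
}}

```text
t: 16.9
tcp_pos: [0.5298, 0.0534, 0.2569]
tcp_rot: [0.998, -0.017, 0.06, 0.002]
force: [0.5, 0.4, -2.0]
gripper_width: 0.503
finger_force: 29.8
```

{"fn": "send_rows", "kwargs": {
  "increments": [
    [[0.0015, -0.0089, -0.0003, 0, 1.81, 0.16, 0], [0.0015, -0.0089, -0.0003, 0, 1.81, 0.16, 0], [0, 0, 0, 0, 0, 0, 0], [0, 0, 0, 0, 0, 0, 0], [0, 0, 0, 0, 0, 0, 0]]
  ]
}}

```text
t: 17.4
tcp_pos: [0.5337, 0.0703, 0.2578]
tcp_rot: [0.996, -0.02, 0.091, 0.003]
force: [-0.1, -0.8, -0.7]
gripper_width: 0.505
finger_force: 29.8
```

```bash
python3 - <<'E'
from ins import *
import pickle
d={n:cam(n) for n in('wrist','scene','side')};o=env.get_obs();d['obs']=o;pickle.dump(d,open('d6.pkl','wb'))
print(o['tcp_pos'],tgt(.125,.072),R.from_quat(o['tcp_rot']).as_matrix().round(3),o['q'].round(2));print(RT.round(3))
a=cv2.resize(d['wrist']['color'][60:330,130:390],(577,600),interpolation=3)
W=np.zeros((600,800,3),np.uint8);W[:, :577]=a
W[:300,580:]=cv2.resize(d['scene']['color'][115:210,200:270],(220,300),interpolation=3)
W[300:,580:]=cv2.resize(d['side']['color'][115:210,205:275],(220,300),interpolation=3)
cv2.imwrite('pics/w6.png',W[:,:,::-1])
plan(tgt(.125,.072),RT,1)
E
```

```text
[0.53374877 0.0704546  0.25763396] [0.53669886 0.06981536 0.2620636 ] [[ 0.983 -0.04   0.182]
 [-0.039 -0.999 -0.009]
 [ 0.182  0.002 -0.983]] [-0.58  0.57  0.53  2.01 -0.51  0.5  -1.32]
[[ 0.981 -0.038  0.191]
 [-0.038 -0.999 -0.007]
 [ 0.191  0.    -0.982]]
1 x [ 0.0037  0.0005 -0.0038] [ 0.1   0.53 -0.06]
```

View pics/w6.png

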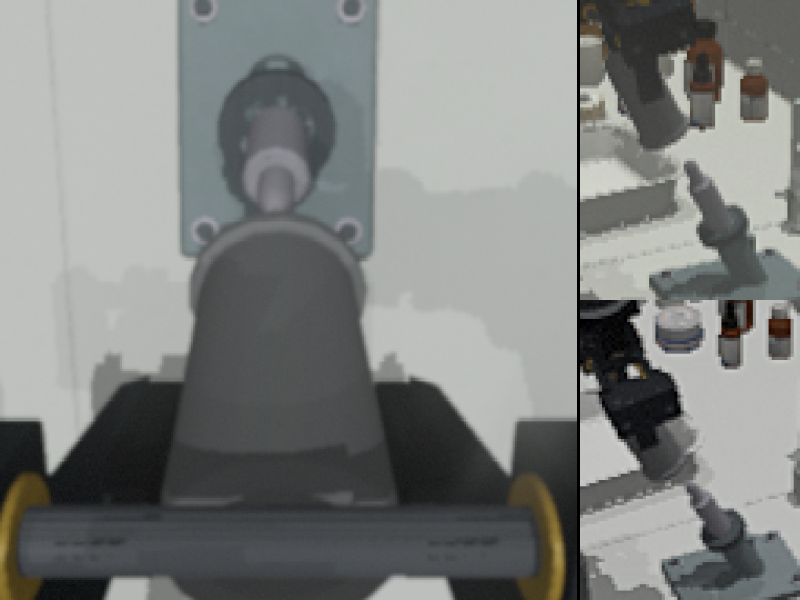

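```bash
cat > fit6.py <<'E'
from ins import *
import pickle
from scipy.optimize import least_squares
d=pickle.load(open('d6.pkl','rb'));W=d['wrist'];o=d['obs'];Rt=R.from_quat(o['tcp_rot']).as_matrix();p0=o['tcp_pos']
def circ(C,ax,r):
    a=np.cross(ax,[0,1,0]);a/=np.linalg.norm(a);b=np.cross(ax,a)
    return np.array([proj(W,C+r*(np.cos(t)*a+np.sin(t)*b)) for t in np.linspace(0,6.28,73)])
def ex(c): return np.array([c[:,0].min(),c[:,0].max(),c[:,1].min(),c[:,1].max()])
def res(p):
    C=np.array([p[0],p[1],.085]);c=ex(circ(C,u,.027));s=ex(circ(C+u*.0535,u,.013))
    t=C+u*.082
    return np.r_[c[[0,1,3]]-[228.7,281,152.3],s[:3]-[239.5,268.8,126.2],.5*(proj(d['scene'],t)-[235,166.8]),.5*(proj(d['side'],t)-[240.6,174.5])]
s=least_squares(res,S[:2]);print(s.x,s.fun.round(1))
# sleeve: axis angle b in tool frame (about tool y), offset along tool x at grasp
for b in (12,15,18):
    a=Rt@[-np.sin(np.radians(b)),0,-np.cos(np.radians(b))]
    F=p0-a*.072; print(b,'flange',ex(circ(F,a,.0265)).round(1),'top of flange',ex(circ(F+a*.007,a,.0265)).round(1),'obs l,r,apex',215.6,294.9,155.4,'lean',np.degrees(np.arccos(a@[0,0,1])).round(1))
E
python3 fit6.py
```

```text
[0.62014816 0.06648056] [-1.3  0.6 -4.1 -0.3  1.   3.1 -0.7 -0.3 -1.1 -0.9]
12 flange [214.4 293.1 155.1 224.8] top of flange [213.1 294.3 159.2 230.5] obs l,r,apex 215.6 294.9 155.4 lean 22.5
15 flange [214.  293.5 150.3 219.3] top of flange [212.7 294.6 155.  225.3] obs l,r,apex 215.6 294.9 155.4 lean 25.5
18 flange [213.6 293.9 145.7 213.9] top of flange [212.3 295.  150.8 220.2] obs l,r,apex 215.6 294.9 155.4 lean 28.5
```

The wrist view shows the sleeve flange above the pin, with the pin axis near column 277 and the flange centre near 278, so they are in line. The pin's shoulder is at about (0.623,0.0665). I'll slide it on.

```bash
python3 -c "
from ins import *
plan(tgt(.062,.072),RT,6)"
```

```text
6 x [0.0034 0.0001 0.0095] [ 0.02  0.09 -0.01]
```

{"fn": "send_rows", "kwargs": {
  "increments": [
    [[0.0034, 0, 0.0095, 0, 0.1, 0, 0], [0.0034, 0, 0.0095, 0, 0.1, 0, 0], [0.0034, 0, 0.0095, 0, 0.1, 0, 0], [0.0034, 0, 0.0095, 0, 0.1, 0, 0], [0.0034, 0, 0.0095, 0, 0.1, 0, 0], [0.0034, 0, 0.0095, 0, 0.1, 0, 0], [0, 0, 0, 0, 0, 0, 0], [0, 0, 0, 0, 0, 0, 0], [0, 0, 0, 0, 0, 0, 0]]
  ]
}}

```text
t: 18.45
tcp_pos: [0.5642, 0.0698, 0.2057]
tcp_rot: [0.995, -0.019, 0.097, 0.002]
force: [0.4, -0.6, -0.2]
gripper_width: 0.502
finger_force: 29.8
```

```bash
cat >> ins.py <<'E'
def st(g=.072):
    o=env.get_obs();Rt=R.from_quat(o['tcp_rot']).as_matrix();e=o['tcp_pos']-S
    h=e@u-g;lat=e-(e@u)*u;print('t',o['t'],'h',round(h,4),'lat toolx,y',(Rt.T@lat)[:2].round(4),'lean',np.degrees(np.arctan2(Rt[0,2],-Rt[2,2])).round(2),'F',o['force'].round(1),'q6',o['q'][5].round(2))
E
python3 -c "
from ins import *
st();plan(tgt(.062,.072),RT,1);plan(tgt(.042,.072),RT,5)"
```

```text
t 18.45 h 0.0623 lat toolx,y [-0.    -0.001] lean 11.08 F [ 0.4 -0.6 -0.2] q6 0.4
1 x [0.0001 0.001  0.0003] [ 0.07 -0.09 -0.02]
5 x [0.0011 0.0002 0.0039] [ 0.01 -0.02 -0.  ]
```

{"fn": "send_rows", "kwargs": {
  "increments": [
    [[0.0011, 0.001, 0.004, 0, 0, 0, 0], [0.0011, 0, 0.004, 0, 0, 0, 0], [0.0011, 0, 0.004, 0, 0, 0, 0], [0.0011, 0, 0.004, 0, 0, 0, 0], [0.0011, 0, 0.004, 0, 0, 0, 0], [0, 0, 0, 0, 0, 0, 0]]
  ]
}}

```text
t: 19.05
tcp_pos: [0.5735, 0.0684, 0.1862]
tcp_rot: [0.995, -0.019, 0.096, 0.003]
force: [-0.0, 0.1, -0.8]
gripper_width: 0.507
finger_force: 29.8
```

```bash
python3 -c "
from ins import *
st();plan(tgt(.01,.072),RT,6)"
```

```text
t 19.05 h 0.0407 lat toolx,y [-0.0002 -0.    ] lean 11.04 F [-0.   0.1 -0.8] q6 0.37
6 x [0.0014 0.     0.0049] [ 0.01 -0.01 -0.  ]
```

No force, and it has passed the step freely, so this is the good sleeve.

{"fn": "send_rows", "kwargs": {
  "increments": [
    [[0.0014, 0, 0.005, 0, 0, 0, 0], [0.0014, 0, 0.005, 0, 0, 0, 0], [0.0014, 0, 0.005, 0, 0, 0, 0], [0.0014, 0, 0.005, 0, 0, 0, 0], [0.0014, 0, 0.005, 0, 0, 0, 0], [0.0014, 0, 0.005, 0, 0, 0, 0], [0, 0, 0, 0, 0, 0, 0]]
  ]
}}

```text
t: 19.75
tcp_pos: [0.5873, 0.0678, 0.1582]
tcp_rot: [0.995, -0.019, 0.096, 0.003]
force: [0.1, -0.2, -0.6]
gripper_width: 0.507
finger_force: 29.8
```

```bash
python3 -c "
from ins import *
st();plan(tgt(.0,.072),RT,4)"
```

```text
t 19.75 h 0.0095 lat toolx,y [0.     0.0001] lean 11.01 F [ 0.1 -0.2 -0.6] q6 0.33
4 x [ 0.0006 -0.      0.0023] [ 0.02 -0.01 -0.  ]
```

{"fn": "send_rows", "kwargs": {
  "increments": [
    [[0.0006, 0, 0.0023, 0, 0, 0, 0], [0.0006, 0, 0.0023, 0, 0, 0, 0], [0.0006, 0, 0.0023, 0, 0, 0, 0], [0.0002, 0, 0.001, 0, 0, 0, 0], [0, 0, 0, 0, 0, 0, 0], [0, 0, 0, 0, 0, 0, 0]]
  ]
}}

```text
t: 20.35
tcp_pos: [0.5908, 0.0677, 0.1516]
tcp_rot: [0.995, -0.019, 0.096, 0.002]
force: [-0.5, -0.2, -1.3]
gripper_width: 0.51
finger_force: 29.8
```

```bash
python3 -c "
from ins import *
st()"
```

```text
t 20.35 h 0.002 lat toolx,y [0.0003 0.    ] lean 11.06 F [-0.5 -0.2 -1.3] q6 0.32
```

Nearly home. I'll ease on 1 mm at a time until it touches.

{"fn": "send_rows", "kwargs": {
  "increments": [
    [[0.0003, 0, 0.001, 0, 0, 0, 0], [0, 0, 0, 0, 0, 0, 0], [0.0003, 0, 0.001, 0, 0, 0, 0], [0, 0, 0, 0, 0, 0, 0]]
  ]
}}

```text
t: 20.75
tcp_pos: [0.5918, 0.0677, 0.1497]
tcp_rot: [0.995, -0.019, 0.096, 0.002]
force: [0.1, -0.1, -1.6]
gripper_width: 0.51
finger_force: 29.8
```

{"fn": "send_rows", "kwargs": {
  "increments": [
    [[0.0002, 0, 0.001, 0, 0, 0, 0], [0, 0, 0, 0, 0, 0, 0]]
  ]
}}

```text
t: 20.95
tcp_pos: [0.5919, 0.0677, 0.1494]
tcp_rot: [0.995, -0.019, 0.096, 0.002]
force: [-2.6, 0.7, 5.4]
gripper_width: 0.507
finger_force: 29.8
```

Contact at 6 N on the shoulder, so it is fully home. I'll hold briefly and draw it off along the pin.

{"fn": "send_rows", "kwargs": {
  "increments": [
    [[0, 0, 0, 0, 0, 0, 0], [0, 0, 0, 0, 0, 0, 0], [-0.0013, 0, -0.005, 0, 0, 0, 0], [-0.0026, 0, -0.01, 0, 0, 0, 0], [-0.0052, 0, -0.02, 0, 0, 0, 0], [-0.0052, 0, -0.02, 0, 0, 0, 0], [-0.0052, 0, -0.02, 0, 0, 0, 0], [-0.0052, 0, -0.02, 0, 0, 0, 0], [0, 0, -0.02, 0, 0, 0, 0], [0, 0, 0, 0, 0, 0, 0]]
  ]
}}

```text
t: 21.95
tcp_pos: [0.5466, 0.0696, 0.2595]
tcp_rot: [0.995, -0.019, 0.099, 0.002]
force: [-0.2, -0.2, -1.8]
gripper_width: 0.508
finger_force: 29.8
```

```bash
python3 - <<'E'
from ins import *
st()
plan([.53,.335,.21],L2(-15,30),20)
for n in('scene','side'):
    im=cam(n);r=env.cut_out(n,'enamel_tray')[0];c=max(cv2.findContours(r['pixels'].astype(np.uint8),0,1)[0],key=len)[:,0]
    Wd=np.array([atz(im,*p,.04)[:2] for p in c]);print(n,r['p'],cv2.minAreaRect((Wd*1000).astype(np.float32)))
E
```

```text
t 21.95 h 0.1184 lat toolx,y [ 0.0076 -0.0002] lean 11.33 F [-0.2 -0.2 -1.8] q6 0.5
20 x [ 0.0023 -0.0134  0.0022] [-0.05 -1.28 -1.62]
scene 0.97 ((534.30419921875, 335.4031066894531), (326.4664306640625, 277.537353515625), 1.3526568412780762)
side 0.79 ((507.9966735839844, 339.82073974609375), (241.3504180908203, 238.89093017578125), 3.282410144805908)
```

{"fn": "send_rows", "kwargs": {
  "increments": [
    [[0.0023, -0.0134, 0.0022, -0.05, -1.28, -1.62, 0], [0.0023, -0.0134, 0.0022, -0.05, -1.28, -1.62, 0], [0.0023, -0.0134, 0.0022, -0.05, -1.28, -1.62, 0], [0.0023, -0.0134, 0.0022, -0.05, -1.28, -1.62, 0], [0.0023, -0.0134, 0.0022, -0.05, -1.28, -1.62, 0], [0.0023, -0.0134, 0.0022, -0.05, -1.28, -1.62, 0], [0.0023, -0.0134, 0.0022, -0.05, -1.28, -1.62, 0], [0.0023, -0.0134, 0.0022, -0.05, -1.28, -1.62, 0], [0.0023, -0.0134, 0.0022, -0.05, -1.28, -1.62, 0], [0.0023, -0.0134, 0.0022, -0.05, -1.28, -1.62, 0]]
  ]
}}

```text
t: 23.15
tcp_pos: [0.5588, 0.2046, 0.2329]
tcp_rot: [0.992, 0.121, -0.017, 0.018]
force: [-0.6, 0.8, -0.9]
gripper_width: 0.508
finger_force: 29.8
```

{"fn": "send_rows", "kwargs": {
  "increments": [
    [[0.0023, -0.0134, 0.0022, -0.05, -1.28, -1.62, 0], [0.0023, -0.0134, 0.0022, -0.05, -1.28, -1.62, 0], [0.0023, -0.0134, 0.0022, -0.05, -1.28, -1.62, 0], [0.0023, -0.0134, 0.0022, -0.05, -1.28, -1.62, 0], [0.0023, -0.0134, 0.0022, -0.05, -1.28, -1.62, 0], [0.0023, -0.0134, 0.0022, -0.05, -1.28, -1.62, 0], [0.0023, -0.0134, 0.0022, -0.05, -1.28, -1.62, 0], [0.0023, -0.0134, 0.0022, -0.05, -1.28, -1.62, 0], [0.0023, -0.0134, 0.0022, -0.05, -1.28, -1.62, 0], [0.0023, -0.0134, 0.0022, -0.05, -1.28, -1.62, 0], [0, 0, 0, 0, 0, 0, 0], [0, 0, 0, 0, 0, 0, 0]]
  ]
}}

```text
t: 24.35
tcp_pos: [0.5295, 0.3345, 0.2054]
tcp_rot: [0.958, 0.256, -0.129, 0.034]
force: [0.2, -0.9, -1.2]
gripper_width: 0.505
finger_force: 29.8
```

```bash
python3 - <<'E'
from ins import *
o=env.get_obs();print(o['tcp_pos'],o['q'].round(2))
plan([.53,.335,.084],L2(-15,30),6)
# tray walls via wrist
d=[cam(n) for n in('wrist','scene')]
a=np.hstack([cv2.resize(d[0]['color'],(400,300)),cv2.resize(d[1]['color'][100:250,80:280],(400,300),interpolation=3)])
cv2.imwrite('pics/w7.png',a[:,:,::-1])
E
```

```text
[0.5294742  0.33454005 0.20535184] [-0.82  0.91  0.42  1.36 -0.35  1.22 -1.38]
6 x [ 0.0054 -0.      0.0195] [-0.02  0.05 -0.02]
```

View pics/w7.png

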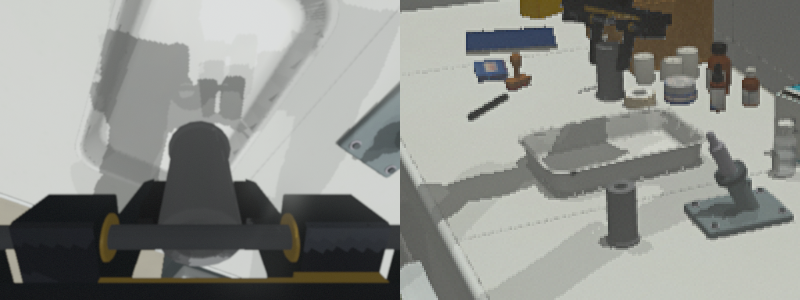

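```bash
python3 - <<'E'
from h import *
im=cam('wrist');f=1.28
for x,y in [(80,160),(105,20),(330,20),(250,140)]: print((x,y),atz(im,x*f,y*f,.048)[:2].round(3))
print(proj(im,(.53,.335,.008))/f)
E
```

```text
(80, 160) [0.39  0.433]
(105, 20) [0.563 0.457]
(330, 20) [0.671 0.268]
(250, 140) [0.525 0.257]
[197.89337183  96.38513351]
```

{"fn": "send_rows", "kwargs": {
  "increments": [
    [[0.0054, 0, 0.0195, 0, 0, 0, 0], [0.0054, 0, 0.0195, 0, 0, 0, 0], [0.0054, 0, 0.0195, 0, 0, 0, 0], [0.0054, 0, 0.0195, 0, 0, 0, 0], [0.0054, 0, 0.0195, 0, 0, 0, 0], [0.0054, 0, 0.0195, 0, 0, 0, 0], [0, 0, 0, 0, 0, 0, 0], [0.0003, 0, 0.001, 0, 0, 0, 0], [0.0003, 0, 0.001, 0, 0, 0, 0], [0.0003, 0, 0.001, 0, 0, 0, 0], [0, 0, 0, 0, 0, 0, 0]]
  ]
}}

```text
t: 25.6
tcp_pos: [0.5303, 0.3359, 0.0827]
tcp_rot: [0.958, 0.256, -0.128, 0.033]
force: [-0.6, 0.0, -0.6]
gripper_width: 0.505
finger_force: 29.8
```

{"fn": "send_rows", "kwargs": {
  "increments": [
    [[0.0003, 0, 0.001, 0, 0, 0, 0], [0.0003, 0, 0.001, 0, 0, 0, 0], [0.0003, 0, 0.001, 0, 0, 0, 0], [0, 0, 0, 0, 0, 0, 0], [0, 0, 0, 0, 0, 0, 0]]
  ]
}}

```text
t: 26.1
tcp_pos: [0.53, 0.3358, 0.0787]
tcp_rot: [0.958, 0.256, -0.128, 0.033]
force: [0.2, -0.5, -1.7]
gripper_width: 0.505
finger_force: 29.8
```

{"fn": "send_rows", "kwargs": {
  "increments": [
    [[0.0003, 0, 0.001, 0, 0, 0, 0], [0, 0, 0, 0, 0, 0, 0], [0, 0, 0, 0, 0, 0, 0]]
  ]
}}

```text
t: 26.4
tcp_pos: [0.53, 0.3358, 0.0777]
tcp_rot: [0.958, 0.256, -0.128, 0.033]
force: [-0.4, -0.8, -0.9]
gripper_width: 0.504
finger_force: 29.8
```

{"fn": "send_rows", "kwargs": {
  "increments": [
    [[0.0003, 0, 0.001, 0, 0, 0, 0], [0, 0, 0, 0, 0, 0, 0], [0.0003, 0, 0.001, 0, 0, 0, 0], [0, 0, 0, 0, 0, 0, 0]]
  ]
}}

```text
t: 26.8
tcp_pos: [0.5301, 0.336, 0.0762]
tcp_rot: [0.958, 0.256, -0.128, 0.033]
force: [-0.4, -0.2, 2.6]
gripper_width: 0.504
finger_force: 29.8
```

Contact with the tray floor. Release and back off.

{"fn": "send_rows", "kwargs": {
  "increments": [
    [[0, 0, 0, 0, 0, 0, 0.088], [0, 0, 0, 0, 0, 0, 0.088], [0, 0, 0, 0, 0, 0, 0.088], [0, 0, -0.02, 0, 0, 0, 0.088], [0, 0, -0.04, 0, 0, 0, 0.088], [0, 0, -0.05, 0, 0, 0, 0.088], [0, 0, -0.02, 0, 0, 0, 0.088]]
  ]
}}

```text
t: 27.5
tcp_pos: [0.5626, 0.3535, 0.2057]
tcp_rot: [0.958, 0.256, -0.124, 0.033]
force: [0.5, 0.6, 0.2]
gripper_width: 0.994
finger_force: 0.0
```

```bash
python3 - <<'E'
from h import *
import pickle
im,o=pickle.load(open('d5.pkl','rb'));print(atz(im,128/1.5625,371/1.5625,.095))
w=cam('wrist')
for q in env.cut_out('wrist','sleeve_1'):
    ys,xs=np.where(q['pixels']);print(q['p'],xs.min(),xs.max(),ys.min(),ys.max())
o=env.get_obs();print(proj(w,(.53,.336,.1)),proj(w,(.53,.336,.01)))
R2=L2(-15);s=np.array([.443,.073,.072]);plan(s-.11*R2[:,2],R2,14)
E
```

```text
[0.44355601 0.07568125 0.095     ]
0.88 377 403 321 355
0.58 223 278 138 227
[252.87167779 205.70348586] [253.42285619 159.69800899]
14 x [-0.011   0.0177  0.0049] [ 0.54 -0.02  2.07]
```

{"fn": "send_rows", "kwargs": {
  "increments": [
    [[-0.011, 0.0177, -0.005, 0.54, 0, 2.07, 0.088], [-0.011, 0.0177, 0.0049, 0.54, 0, 2.07, 0.088], [-0.011, 0.0177, 0.0049, 0.54, 0, 2.07, 0.088], [-0.011, 0.0177, 0.0049, 0.54, 0, 2.07, 0.088], [-0.011, 0.0177, 0.0049, 0.54, 0, 2.07, 0.088], [-0.011, 0.0177, 0.0049, 0.54, 0, 2.07, 0.088], [-0.011, 0.0177, 0.0049, 0.54, 0, 2.07, 0.088], [-0.011, 0.0177, 0.0049, 0.54, 0, 2.07, 0.088], [-0.011, 0.0177, 0.0049, 0.54, 0, 2.07, 0.088], [-0.011, 0.0177, 0.0049, 0.54, 0, 2.07, 0.088], [-0.011, 0.0177, 0.0049, 0.54, 0, 2.07, 0.088], [-0.011, 0.0177, 0.0049, 0.54, 0, 2.07, 0.088]]
  ]
}}

```text
t: 28.8
tcp_pos: [0.4912, 0.1087, 0.1874]
tcp_rot: [0.99, 0.036, -0.134, 0.007]
force: [-0.0, -0.3, 0.4]
gripper_width: 0.998
finger_force: 0.0
```

{"fn": "send_rows", "kwargs": {
  "increments": [
    [[-0.011, 0.0177, 0.0049, 0.54, 0, 2.07, 0.088], [-0.011, 0.0177, 0.0049, 0.54, 0, 2.07, 0.088], [0, 0, 0, 0, 0, 0, 0.088], [0, 0, 0, 0, 0, 0, 0.088], [0, 0, 0, 0, 0, 0, 0.088]]
  ]
}}

```text
t: 29.3
tcp_pos: [0.4714, 0.0743, 0.1846]
tcp_rot: [0.991, 0.001, -0.132, 0.002]
force: [0.1, -0.8, 0.1]
gripper_width: 1.001
finger_force: 0.0
```

```bash
python3 - <<'E'
from h import *
import pickle
im=cam('wrist');o=env.get_obs();pickle.dump((im,o),open('d8.pkl','wb'))
print(o['tcp_pos'],R.from_quat(o['tcp_rot']).as_matrix().round(3))
plan(np.array([.4435,.074,.072]),L2(-15),1)
print(proj(im,(.4435,.074,.095)),proj(im,(.4435,.074,.0)))
for q in env.cut_out('wrist','sleeve_1'):
    ys,xs=np.where(q['pixels']);print(q['p'],xs.min(),xs.max(),ys.min(),ys.max())
cv2.imwrite('pics/w8.png',cv2.resize(im['color'][110:260,150:360,::-1],(800,571),interpolation=3))
E
```

```text
[0.47153649 0.07434538 0.18465799] [[ 0.965  0.002 -0.262]
 [ 0.001 -1.    -0.003]
 [-0.262  0.003 -0.965]]
1 x [ 0.0025 -0.      0.1161] [0.18 0.19 0.06]
[254.06590052 207.05293312] [254.08090814 155.35034162]
0.89 222 281 133 230
```

View pics/w8.png

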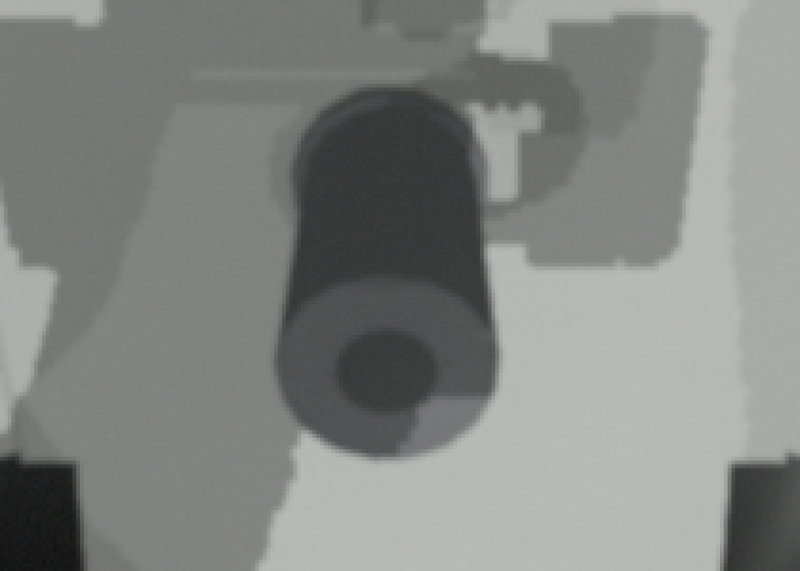

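The small-bore sleeve's top ring is centred at pixel (251,207), about 1.5 mm left of prediction. I'll grip it with that correction.

{"fn": "send_rows", "kwargs": {
  "increments": [
    [[0.0025, -0.0017, 0.024, 0.18, 0.19, 0, 0.088], [0, 0, 0.03, 0, 0, 0, 0.088], [0, 0, 0.03, 0, 0, 0, 0.088], [0, 0, 0.025, 0, 0, 0, 0.088], [0, 0, 0.007, 0, 0, 0, 0.088], [0, 0, 0, 0, 0, 0, 0.088], [0, 0, 0, 0, 0, 0, 0.0], [0, 0, 0, 0, 0, 0, 0.0], [0, 0, 0, 0, 0, 0, 0.0], [0, 0, 0, 0, 0, 0, 0.0], [0, 0, 0, 0, 0, 0, 0.0], [0, 0, 0, 0, 0, 0, 0.0]]
  ]
}}

```text
t: 30.6
tcp_pos: [0.4436, 0.0748, 0.0726]
tcp_rot: [0.991, -0.001, -0.13, 0.0]
force: [0.4, -0.2, 2.1]
gripper_width: 0.518
finger_force: 29.9
```

{"fn": "send_rows", "kwargs": {
  "increments": [
    [[0, 0, 0, 0, 0, 0, 0.0], [0, 0, 0, 0, 0, 0, 0.0], [0, 0, -0.01, 0, 0, 0, 0], [0, 0, -0.02, 0, 0, 0, 0], [0, 0, -0.04, 0, 0, 0, 0], [0, 0, -0.05, 0, 0, 0, 0], [0, 0, -0.05, 0, 0, 0, 0], [0, 0, -0.03, 0, 0, 0, 0]]
  ]
}}

```text
t: 31.4
tcp_pos: [0.497, 0.0739, 0.2695]
tcp_rot: [0.992, -0.001, -0.128, 0.0]
force: [0.3, -0.3, -1.5]
gripper_width: 0.521
finger_force: 29.9
```

```bash
python3 -c "
from ins import *
o=env.get_obs();print(o['tcp_pos'],o['gripper_width'])
plan(tgt(.115,.072),RT,10)"
```

```text
[0.49701401 0.07390366 0.26945692] 0.5213926863834224
10 x [0.0045 0.0003 0.0014] [0.01 2.57 0.21]
```

{"fn": "send_rows", "kwargs": {
  "increments": [
    [[0.0045, 0.0003, 0.0014, 0, 2.57, 0.21, 0], [0.0045, 0.0003, 0.0014, 0, 2.57, 0.21, 0], [0.0045, 0.0003, 0.0014, 0, 2.57, 0.21, 0], [0.0045, 0.0003, 0.0014, 0, 2.57, 0.21, 0], [0.0045, 0.0003, 0.0014, 0, 2.57, 0.21, 0], [0.0045, 0.0003, 0.0014, 0, 2.57, 0.21, 0], [0.0045, 0.0003, 0.0014, 0, 2.57, 0.21, 0], [0.0045, 0.0003, 0.0014, 0, 2.57, 0.21, 0], [0.0045, 0.0003, 0.0014, 0, 2.57, 0.21, 0], [0.0045, 0.0003, 0.0014, 0, 2.57, 0.21, 0], [0, 0, 0, 0, 0, 0, 0], [0, 0, 0, 0, 0, 0, 0]]
  ]
}}

```text
t: 32.6
tcp_pos: [0.5386, 0.0707, 0.2493]
tcp_rot: [0.996, -0.019, 0.093, 0.003]
force: [0.7, -0.2, -0.7]
gripper_width: 0.518
finger_force: 29.9
```

```bash
python3 -c "
from ins import *
st(.0726);plan(tgt(.115,.0726),RT,1);plan(tgt(.088,.0726),RT,4)"
```

```text
t 32.6 h 0.1121 lat toolx,y [-0.0038 -0.001 ] lean 10.62 F [ 0.7 -0.2 -0.7] q6 0.49
1 x [ 0.003   0.001  -0.0038] [0.1  0.37 0.05]
4 x [0.0025 0.0002 0.0056] [0.02 0.09 0.01]
```

{"fn": "send_rows", "kwargs": {
  "increments": [
    [[0.0032, 0.001, 0.003, 0.1, 0.37, 0, 0], [0.0022, 0, 0.0064, 0, 0, 0, 0], [0.0022, 0, 0.0064, 0, 0, 0, 0], [0.0022, 0, 0.0064, 0, 0, 0, 0], [0, 0, 0, 0, 0, 0, 0], [0, 0, 0, 0, 0, 0, 0]]
  ]
}}

```text
t: 33.2
tcp_pos: [0.5527, 0.0691, 0.2288]
tcp_rot: [0.995, -0.019, 0.096, 0.002]
force: [-0.7, 1.2, -1.1]
gripper_width: 0.517
finger_force: 29.9
```

```bash
python3 -c "
from ins import *
st(.0726);plan(tgt(.06,.0726),RT,6)"
```

```text
t 33.2 h 0.0875 lat toolx,y [-0.0002  0.0001] lean 11.03 F [-0.7  1.2 -1.1] q6 0.44
6 x [ 0.0012 -0.      0.0044] [ 0.   -0.01  0.01]
```

{"fn": "send_rows", "kwargs": {
  "increments": [
    [[0.0012, 0, 0.0044, 0, 0, 0, 0], [0.0012, 0, 0.0044, 0, 0, 0, 0], [0.0006, 0, 0.0022, 0, 0, 0, 0], [0, 0, 0, 0, 0, 0, 0]]
  ]
}}

```text
t: 33.6
tcp_pos: [0.5578, 0.0691, 0.2186]
tcp_rot: [0.995, -0.019, 0.096, 0.002]
force: [-0.1, -0.1, -0.3]
gripper_width: 0.518
finger_force: 29.9
```

{"fn": "send_rows", "kwargs": {
  "increments": [
    [[0.0012, 0, 0.0044, 0, 0, 0, 0], [0.0012, 0, 0.0044, 0, 0, 0, 0], [0.0008, 0, 0.003, 0, 0, 0, 0], [0, 0, 0, 0, 0, 0, 0]]
  ]
}}

```text
t: 34.0
tcp_pos: [0.5632, 0.0688, 0.2075]
tcp_rot: [0.995, -0.019, 0.096, 0.002]
force: [0.8, 1.2, -0.2]
gripper_width: 0.52
finger_force: 29.9
```

```bash
python3 -c "
from ins import *
st(.0726);plan(tgt(.058,.0726),RT,1)"
```

```text
t 34.0 h 0.0637 lat toolx,y [-0.0001 -0.    ] lean 11.03 F [ 0.8  1.2 -0.2] q6 0.41
1 x [0.0016 0.     0.0055] [ 0.01 -0.04  0.05]
```

{"fn": "send_rows", "kwargs": {
  "increments": [
    [[0.0005, 0, 0.002, 0, 0, 0, 0], [0.0005, 0, 0.002, 0, 0, 0, 0], [0.0005, 0, 0.0015, 0, 0, 0, 0], [0, 0, 0, 0, 0, 0, 0]]
  ]
}}

```text
t: 34.4
tcp_pos: [0.5657, 0.0688, 0.2027]
tcp_rot: [0.995, -0.019, 0.096, 0.002]
force: [-0.2, -0.7, -1.1]
gripper_width: 0.517
finger_force: 29.9
```

{"fn": "send_rows", "kwargs": {
  "increments": [
    [[0.0003, 0, 0.001, 0, 0, 0, 0], [0, 0, 0, 0, 0, 0, 0], [0.0003, 0, 0.001, 0, 0, 0, 0], [0, 0, 0, 0, 0, 0, 0]]
  ]
}}

```text
t: 34.8
tcp_pos: [0.5667, 0.0688, 0.201]
tcp_rot: [0.995, -0.019, 0.097, 0.002]
force: [-0.2, -0.6, -0.4]
gripper_width: 0.521
finger_force: 29.9
```

{"fn": "send_rows", "kwargs": {
  "increments": [
    [[0.0003, 0, 0.001, 0, 0, 0, 0], [0, 0, 0, 0, 0, 0, 0]]
  ]
}}

```text
t: 35.0
tcp_pos: [0.5672, 0.0687, 0.2]
tcp_rot: [0.995, -0.019, 0.096, 0.002]
force: [-0.5, -0.5, -0.5]
gripper_width: 0.518
finger_force: 29.9
```

```bash
python3 -c "
from ins import *
st(.0726)"
```

```text
t 35.0 h 0.0552 lat toolx,y [ 0.0002 -0.0001] lean 11.07 F [-0.5 -0.5 -0.5] q6 0.39
```

{"fn": "send_rows", "kwargs": {
  "increments": [
    [[0.0003, 0, 0.001, 0, 0, 0, 0], [0, 0, 0, 0, 0, 0, 0]]
  ]
}}

```text
t: 35.2
tcp_pos: [0.5673, 0.0687, 0.1996]
tcp_rot: [0.995, -0.019, 0.096, 0.002]
force: [-2.5, -0.1, 5.5]
gripper_width: 0.514
finger_force: 29.9
```

{"fn": "send_rows", "kwargs": {
  "increments": [
    [[0.0003, 0, 0.001, 0, 0, 0, 0], [0, 0, 0, 0, 0, 0, 0]]
  ]
}}

```text
t: 35.4
tcp_pos: [0.5672, 0.0687, 0.1993]
tcp_rot: [0.995, -0.019, 0.096, 0.001]
force: [-6.3, 0.1, 13.2]
gripper_width: 0.52
finger_force: 29.9
```

It stopped at the step (h ≈ 54 mm) with about 14 N, so it's tight. I'll hold, draw it off and go over the dish.

{"fn": "send_rows", "kwargs": {
  "increments": [
    [[0, 0, 0, 0, 0, 0, 0], [0, 0, 0, 0, 0, 0, 0], [-0.0013, 0, -0.005, 0, 0, 0, 0], [-0.0026, 0, -0.01, 0, 0, 0, 0], [-0.0052, 0, -0.02, 0, 0, 0, 0], [-0.0052, 0, -0.02, 0, 0, 0, 0], [0, 0, -0.01, 0, 0, 0, 0], [0, 0, 0, 0, 0, 0, 0]]
  ]
}}

```text
t: 36.2
tcp_pos: [0.5424, 0.0698, 0.2607]
tcp_rot: [0.995, -0.019, 0.098, 0.002]
force: [-0.1, -0.2, -1.0]
gripper_width: 0.518
finger_force: 29.9
```

```bash
python3 - <<'E'
from ins import *
st(.0726)
plan([.46,-.33,.24],L2(-15,-35),24)
E
```

```text
t 36.2 h 0.1207 lat toolx,y [ 0.0044 -0.0002] lean 11.24 F [-0.1 -0.2 -1. ] q6 0.51
24 x [0.0019 0.0172 0.0004] [ 0.04 -1.06  1.38]
```

{"fn": "send_rows", "kwargs": {
  "increments": [
    [[0.0019, 0.0172, 0.0004, 0.04, -1.06, 1.38, 0], [0.0019, 0.0172, 0.0004, 0.04, -1.06, 1.38, 0], [0.0019, 0.0172, 0.0004, 0.04, -1.06, 1.38, 0], [0.0019, 0.0172, 0.0004, 0.04, -1.06, 1.38, 0], [0.0019, 0.0172, 0.0004, 0.04, -1.06, 1.38, 0], [0.0019, 0.0172, 0.0004, 0.04, -1.06, 1.38, 0], [0.0019, 0.0172, 0.0004, 0.04, -1.06, 1.38, 0], [0.0019, 0.0172, 0.0004, 0.04, -1.06, 1.38, 0], [0.0019, 0.0172, 0.0004, 0.04, -1.06, 1.38, 0], [0.0019, 0.0172, 0.0004, 0.04, -1.06, 1.38, 0], [0.0019, 0.0172, 0.0004, 0.04, -1.06, 1.38, 0], [0.0019, 0.0172, 0.0004, 0.04, -1.06, 1.38, 0]]
  ]
}}

```text
t: 37.4
tcp_pos: [0.53, -0.1375, 0.2515]
tcp_rot: [0.987, -0.161, -0.015, -0.018]
force: [-0.5, -0.4, -0.6]
gripper_width: 0.518
finger_force: 29.9
```

{"fn": "send_rows", "kwargs": {
  "increments": [
    [[0.0019, 0.0172, 0.0004, 0.04, -1.06, 1.38, 0], [0.0019, 0.0172, 0.0004, 0.04, -1.06, 1.38, 0], [0.0019, 0.0172, 0.0004, 0.04, -1.06, 1.38, 0], [0.0019, 0.0172, 0.0004, 0.04, -1.06, 1.38, 0], [0.0019, 0.0172, 0.0004, 0.04, -1.06, 1.38, 0], [0.0019, 0.0172, 0.0004, 0.04, -1.06, 1.38, 0], [0.0019, 0.0172, 0.0004, 0.04, -1.06, 1.38, 0], [0.0019, 0.0172, 0.0004, 0.04, -1.06, 1.38, 0], [0.0019, 0.0172, 0.0004, 0.04, -1.06, 1.38, 0], [0.0019, 0.0172, 0.0004, 0.04, -1.06, 1.38, 0], [0.0019, 0.0172, 0.0004, 0.04, -1.06, 1.38, 0], [0.0019, 0.0172, 0.0004, 0.04, -1.06, 1.38, 0]]
  ]
}}

```text
t: 38.6
tcp_pos: [0.4584, -0.3319, 0.2398]
tcp_rot: [0.945, -0.299, -0.126, -0.038]
force: [-0.4, -0.5, -0.1]
gripper_width: 0.515
finger_force: 29.9
```

{"fn": "send_rows", "kwargs": {
  "increments": [
    [[0, 0, 0, 0, 0, 0, 0], [0, 0, 0, 0, 0, 0, 0], [0, 0, 0, 0, 0, 0, 0]]
  ]
}}

```text
t: 38.9
tcp_pos: [0.4595, -0.3298, 0.2402]
tcp_rot: [0.946, -0.298, -0.125, -0.038]
force: [-0.6, -0.2, -0.8]
gripper_width: 0.519
finger_force: 29.9
```

```bash
python3 - <<'E'
from h import *
o=env.get_obs();print(o['tcp_pos'],o['q'].round(2))
im=cam('wrist')
for q in env.cut_out('wrist','kidney_dish'):
    c=max(cv2.findContours(q['pixels'].astype(np.uint8),0,1)[0],key=len)[:,0]
    print(q['p'],q['pixels'].sum(),c.min(0),c.max(0))
    W=np.array([atz(im,*p,.035)[:2] for p in c])*1000
    print(cv2.minAreaRect(W.astype(np.float32)))
    # row-wise extents in dish frame
    a=np.radians(-8);E=np.c_[np.cos(a)*W[:,0]+np.sin(a)*W[:,1],-np.sin(a)*W[:,0]+np.cos(a)*W[:,1]]
    print('y ext',E[:,1].min(),E[:,1].max())
    for y in range(-420,-120,20):
        k=abs(E[:,1]-y)<6
        if k.any(): print(y,E[k,0].min().round(),E[k,0].max().round())
E
```

```text
[ 0.4595444  -0.32980749  0.24023506] [ 0.22  0.84  0.66  1.55 -0.46  1.2  -1.18]
0.86 20027 [163  11] [362 163]
((499.64239501953125, -344.4554443359375), (216.56201171875, 108.69823455810547), 81.85523223876953)
y ext -379.7600880689017 -163.2125613870633
-380 498.0 531.0
-360 490.0 560.0
-340 489.0 577.0
-320 488.0 588.0
-300 489.0 594.0
-280 490.0 597.0
-260 489.0 597.0
-240 490.0 594.0
-220 489.0 586.0
-200 490.0 574.0
-180 491.0 555.0
-160 505.0 525.0
```

```bash
python3 -c "
from h import *
plan([.4996,-.3445,.16],L2(-15,-35),4)
R2=L2(-15,-35);print(R2.T@np.array([0,0,-.078]))"
```

```text
4 x [ 0.0152 -0.0027  0.0167] [0.04 0.01 0.02]
[0.02018789 0.         0.07534221]
```

{"fn": "send_rows", "kwargs": {
  "increments": [
    [[0.0152, -0.0027, 0.0167, 0.04, 0, 0, 0], [0.0152, -0.0027, 0.0167, 0.04, 0, 0, 0], [0.0152, -0.0027, 0.0167, 0.04, 0, 0, 0], [0.0152, -0.0027, 0.0167, 0.04, 0, 0, 0], [0, 0, 0, 0, 0, 0, 0], [0, 0, 0, 0, 0, 0, 0], [0, 0, 0, 0, 0, 0, 0]]
  ]
}}

```text
t: 39.7
tcp_pos: [0.4988, -0.3461, 0.1613]
tcp_rot: [0.945, -0.299, -0.124, -0.039]
force: [0.6, 0.5, 0.1]
gripper_width: 0.516
finger_force: 29.9
```

```bash
python3 -c "
from h import *
o=env.get_obs();print(o['tcp_pos'])
plan([.4996,-.3445,.08],L2(-15,-35),5)"
```

```text
[ 0.49880528 -0.34614467  0.16131354]
5 x [ 0.0041 -0.0004  0.0157] [ 0.01 -0.01 -0.01]
```

{"fn": "send_rows", "kwargs": {
  "increments": [
    [[0.0042, -0.0003, 0.0157, 0, 0, 0, 0], [0.0042, -0.0003, 0.0157, 0, 0, 0, 0], [0.0042, -0.0003, 0.0157, 0, 0, 0, 0], [0.0042, -0.0003, 0.0157, 0, 0, 0, 0], [0.0042, -0.0003, 0.0157, 0, 0, 0, 0], [0, 0, 0, 0, 0, 0, 0], [0.0003, 0, 0.001, 0, 0, 0, 0], [0.0003, 0, 0.001, 0, 0, 0, 0], [0.0003, 0, 0.001, 0, 0, 0, 0], [0, 0, 0, 0, 0, 0, 0], [0, 0, 0, 0, 0, 0, 0]]
  ]
}}

```text
t: 40.8
tcp_pos: [0.4998, -0.3448, 0.0758]
tcp_rot: [0.945, -0.299, -0.125, -0.039]
force: [0.3, -0.2, -1.7]
gripper_width: 0.519
finger_force: 30.0
```

{"fn": "send_rows", "kwargs": {
  "increments": [
    [[0.0003, 0, 0.001, 0, 0, 0, 0], [0, 0, 0, 0, 0, 0, 0]]
  ]
}}

```text
t: 41.0
tcp_pos: [0.5, -0.345, 0.075]
tcp_rot: [0.945, -0.299, -0.125, -0.039]
force: [-0.3, 1.1, 2.2]
gripper_width: 0.517
finger_force: 30.0
```

{"fn": "send_rows", "kwargs": {
  "increments": [
    [[0.0003, 0, 0.001, 0, 0, 0, 0], [0, 0, 0, 0, 0, 0, 0]]
  ]
}}

```text
t: 41.2
tcp_pos: [0.5, -0.345, 0.075]
tcp_rot: [0.945, -0.299, -0.124, -0.039]
force: [-0.7, 0.7, 8.0]
gripper_width: 0.521
finger_force: 30.0
```

On the dish floor. Release, back off and check.

{"fn": "send_rows", "kwargs": {
  "increments": [
    [[0, 0, 0, 0, 0, 0, 0.088], [0, 0, 0, 0, 0, 0, 0.088], [0, 0, 0, 0, 0, 0, 0.088], [0, 0, 0, 0, 0, 0, 0.088], [0, 0, -0.02, 0, 0, 0, 0.088], [0, 0, -0.04, 0, 0, 0, 0.088], [0, 0, -0.05, 0, 0, 0, 0.088], [0, 0, -0.04, 0, 0, 0, 0.088], [0, 0, 0, 0, 0, 0, 0.088], [0, 0, 0, 0, 0, 0, 0.088], [0, 0, 0, 0, 0, 0, 0.088]]
  ]
}}

```text
t: 42.3
tcp_pos: [0.5309, -0.366, 0.2168]
tcp_rot: [0.945, -0.299, -0.126, -0.04]
force: [-0.3, 0.3, -1.1]
gripper_width: 1.0
finger_force: 0.0
```

```bash
python3 - <<'E'
from h import *
for n in('scene','side','wrist'):
    im=cam(n)
    for P in [(.53,.336),(.4996,-.3447)]: print(n,'expect base/top',proj(im,(*P,.006)).round(),proj(im,(*P,.101)).round())
    for q in env.cut_out(n,'sleeve_1'):
        ys,xs=np.where(q['pixels']);print('  ',round(q['p'],2),xs.min(),xs.max(),ys.min(),ys.max())
E
```

```text
scene expect base/top [187. 181.] [186. 157.]
scene expect base/top [276. 288.] [278. 256.]
   0.78 266 286 252 294
   0.76 179 192 156 181
side expect base/top [202. 169.] [200. 150.]
side expect base/top [266. 299.] [266. 278.]
   0.95 257 274 273 306
   0.72 239 263 173 202
   0.7 194 207 148 173
wrist expect base/top [-76. 348.] [-135.  409.]
wrist expect base/top [255. 154.] [255. 200.]
   0.68 229 281 132 219
```

Both sleeves stand where expected: good in the tray, tight in the dish. Handing in.

```bash
python3 -c "
from cell import env
print(env.finish_job())"
```

```text
the job is handed in; nothing more can be done
None
```

Job handed in at about 42 s: the 30 mm sleeve went fully home on the pin and now stands in the enamel tray, and the 20 mm one stopped at the step and now stands in the kidney dish. I don't have the judge's result, but a last camera check showed both where expected.

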